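# Empty the pouring pan into the melting tank

### The job

Tip the five chocolate chunks out of the handled pouring pan into the melting tank and, with the pan still tipped on its side, rap it lightly against the scraper bar across the tank to shake off any bits. Then set the empty pan down gently, upright on the middle of its cork mat, and leave everything else on the bench where it is.

Things in the scene. Friction and masses are not known exactly. Their poses are not given: they have to be found in the camera images.
- pan: the pouring pan: a small flared steel pan, 84 across at the foot and 148 across at the rim, 50 tall, walls 4 thick and sloping 33 degrees outwards, 0.35 kg nominal, with one black handle. Origin: centre of its underside; z is up out of the mouth; x points from the pan's axis to the handle. It stands on the cork mat and holds the five chunks. (lengths in mm)
- pan_grip (a point): centre of the pan's handle grip, a black upright block 38 (along pan x) by 16 (along pan y, the width to grip) by 40 tall, 113 from the pan's axis and 35 above its underside; free on both y sides and on top; its inner face is 20 outside the rim (lengths in mm)
- pan_lip (a point): point of the pan's rim farthest from the handle (74 from the axis, 50 above the underside), the edge to pour over (lengths in mm)
- mat: the round cork mat, 160 across and 12 thick, fixed; origin: centre of its underside (lengths in mm)
- tank: the chocolate melting tank: an open rectangular steel tub, fixed, outside 220 (x) by 240 (y) by 70 tall, walls and floor 12 thick (inside 196 by 216, 58 deep); origin: centre of its underside, z up; its front with the control strip looks to its -x (lengths in mm)
- bar: the round steel scraper bar, 14 thick, that crosses the whole mouth of the tank along y; origin: the middle of the bar, on its axis, 88 above the tank's underside (18 above the rim, right over the tank's centre) (lengths in mm)
- chunk0_mid (a point): centre of one of the five chocolate chunks, dark lumps about 22 across and 17 tall, 12 g (lengths in mm)
- chunk1_mid (a point): centre of one of the five chocolate chunks, dark lumps about 22 across and 17 tall, 12 g (lengths in mm)
- chunk2_mid (a point): centre of one of the five chocolate chunks, dark lumps about 22 across and 17 tall, 12 g (lengths in mm)
- chunk3_mid (a point): centre of one of the five chocolate chunks, dark lumps about 22 across and 17 tall, 12 g (lengths in mm)
- chunk4_mid (a point): centre of one of the five chocolate chunks, dark lumps about 22 across and 17 tall, 12 g (lengths in mm)
- spatula: a bystander: spatula lying along its x axis, about 280 long, between the work places (lengths in mm)
- mug: a bystander: white ceramic mug, 82 across, 90 tall; origin under its centre (lengths in mm)
- jar: a bystander: amber glass jar, 72 across, 120 tall; origin under its centre (lengths in mm)
- bowl: a bystander: steel bowl without a handle, 130 across, 55 tall; origin under its centre (lengths in mm)
- tin: a bystander: tin can, 80 across, 110 tall; origin under its centre (lengths in mm)
- cutter: a bystander: steel ring cutter, 70 across, 40 tall; origin under its centre (lengths in mm)
There are look-alikes about, which are no part of the job. Leave any blue look-alike of the pan alone.

How it is judged:
By the outcome, as a careful person would: the job done as asked, in the order asked, and still so for the second after the job is handed in, with the robot touching nothing.
It also fails if it takes over 64 s, if anything falls off the work surface, if the arm or the gripper's body presses on something with over 40 N, if the wrist force passes 120 N, or if a joint passes its speed limit or range.

### The arm

A 6-joint arm with a two-finger parallel gripper is mounted at the origin on the work surface. World frame = base frame: x ahead of the robot, y to its left, z up, the work surface at z = 0. Lengths are in m, angles in rad, forces in N, time in s.
With the tool pointing down it reaches from about 0.325 to 0.775 m from the base axis. Payload 9.3 kg.
Tool frame: the origin (TCP) lies at the very end of the fingers, on their centre line; the grasp point (between the pads) lies 19 mm behind it (env.hold_point_z is the distance from the TCP to the grasp point, in m); z points along the fingers, y is the line along which they close (so a half turn about z gives the same grasp; the last joint's range is limited). The gripper opens to 85 mm and grips with 20 to 120 N. Pads are 22 mm wide; open, the fingers measure 114 mm over their backs; the gripper's body (76 mm by 85 mm) begins 54 mm behind the grasp point. The pads swing forward as they close: fully open they stand 13 mm farther back than shut.
Start: joints at [-1.457, 0.259, 0.021, 1.334, 0, 1.418], TCP at [0.145, -0.531, 0.231] pointing down, gripper open.
Joint ranges: [-3.04, 3.04], [-0.91, 1.82], [-1.04, 1.36], [-1.92, 1.95], [-1.52, 1.45], [-3.14, 3.14]. Speed limits (rad/s): [2.22, 2.22, 2.79, 3.14, 3.14, 3.14].

### API

Orientations are given as a rotation vector (axis times angle).
In Python, from bench import env gives the robot as it stands.
- The arm moves only by the tool drive_tool, never from a script. Its argument "steps" is a list of rows, each a list of 2 entries, a list of its own where there are three numbers: the shift along the tool's x, y, z in m, then the turn about the tool's z in rad. A call has 1 to 5 rows; each row is the pose to reach, as a shift and turn from the pose commanded when the call began, along the tool's axes at that moment; what a row does not reach only later rows make up. A row lasts 1/12 s, in which the tool goes at most 41.7 mm and 7.16 degrees, less where a joint would pass 70% of its speed; a pose out of reach is approached as far as the arm can. A call with a gripper value outside its range is refused whole. "grip" is the opening, from 0 (shut) to 1 (fully open), set as the call begins (left out, the last holds). The fingers move at their own pace and stop on an object; the grip force is fixed at half the most. Time passes only in rows, so rows that repeat a pose let the fingers close. It gives the time, the measured TCP pose, the force, the opening and the grip force at its end, in the units of the state.
- env.read_state(): the state, without advancing time (a new reading comes with each control period).
- env.snapshot(name): name is "side" or "top" or "wrist"; returns a dict with "pixels" (384x512x3 uint8, red, green, blue), "depth" (384x512 float32, m along the optical axis (not along the pixel's ray), 0 where there is no reading), "mtx" (3x3 intrinsics, pixels), "D" ([k1, k2, p1, p2, k3] as OpenCV has them; the pictures are not rectified), "T" (4x4, takes a point from camera to world coordinates); the wrist camera has in their place "hand_eye" (4x4, takes a point from camera to tool coordinates, whose origin is the TCP and whose axes are the flange's). Camera axes: x right, y down, z forward; pixel columns grow to the right and rows downward; lengths in m; the calibration is good to about 2 mm. A picture is of the moment at which its call begins: read the wrist's pose just before it.
- env.hand_in(): hands the job in; it is judged then, once.
Trained networks look in a picture, given as the dict that the camera call returned (one of the last four; its "shot" number tells which), for a name from the list of things; names that differ only in an ending like _2 or _b are one class to them, and where a whole thing is asked for, a point or a joint stands for the part that bears it (a point fixed in the world has none). Each returns a list of dicts, best first, with "conf" (0 to 1); they miss things now and then, are a little off and sometimes report something else, mostly with a low value. They report only what shows in the picture. A call takes as long as a camera call. They do not tell look-alikes from the thing itself.
- env.boxes_of(picture, label): "at" ([row, column] in pixels, amid what is visible of it).
- env.landmark_of(picture, label): "at" ([row, column] in pixels: a listed point, or the origin of a listed thing).
The state is a dict: "clock": time; "joint_positions": joint angles; "qvel": joint speeds; "tau": joint torques, N m; "position": TCP position; "orientation": TCP orientation; "wrist_force": force on the tool from outside, world axes, zero at the start; "ft_torque": the same for the moment, N m; "grip_width": finger opening in m; "grasp_force": force on a finger pad.
Only numpy, scipy, OpenCV 4.12 (cv2) and the standard library are available. Lean on these libraries where they do the work, as an engineer would, in place of code of your own. Each camera call takes 0.05 s, during which the arm holds its last target. There are 200 camera calls.

## Working session

There is one attempt and no reset: what is moved stays moved. The work goes in short steps, Python scripts to look and compute and a tool call to move; the robot and the scene stay as the last step left them, time stands still between calls to the robot, and variables do not carry over. Pictures are saved under pics/ and viewed, at most 10 in all, crops included, and the job is handed in when it is done.

Besides the shell and the picture viewer there is one more tool, called after ">>>" by a JSON object that holds its "fn" and its "kwargs". drive_tool: Moves the arm, as the interface text tells. Its arguments: {"type":"object","properties":{"steps":{"type":"array"},"grip":{"type":"number"}},"required":["steps"]}

```bash
ls; mkdir -p pics
cat > h.py <<'E'
import numpy as np, cv2
from scipy.spatial.transform import Rotation as R
from bench import env
def c2w(p,s=None):
    if "T" in p: return np.array(p["T"])
    T=np.eye(4);T[:3,:3]=R.from_rotvec(s["orientation"]).as_matrix();T[:3,3]=s["position"]
    return T@np.array(p["hand_eye"])
def ray(p,rc,T):
    n=cv2.undistortPoints(np.array([[[rc[1],rc[0]]]],float),np.array(p["mtx"]),np.array(p["D"]))[0,0]
    return T[:3,3],T[:3,:3]@np.array([n[0],n[1],1.])
def at_z(p,rc,T,z):
    o,d=ray(p,rc,T);return o+d*(z-o[2])/d[2]
def at_depth(p,rc,T):
    o,d=ray(p,rc,T);r,c=[int(round(v)) for v in rc];w=p["depth"][max(r-1,0):r+2,max(c-1,0):c+2];w=w[w>0]
    return o+d*np.median(w) if len(w) else None
def save(p,n): cv2.imwrite("pics/"+n+".png",cv2.cvtColor(p["pixels"],cv2.COLOR_RGB2BGR))
E
cat > a.py <<'E'
from h import *
np.set_printoptions(precision=4,suppress=True)
s=env.read_state();print({k:np.round(v,3) for k,v in s.items()},env.hold_point_z)
print(R.from_rotvec(s["orientation"]).as_matrix())
for n in ["top","side"]:
    p=env.snapshot(n);save(p,n+"0");T=c2w(p)
    print(n,"cam",T[:3,3],T[:3,2])
    for l in ["pan","pan_grip","pan_lip","mat","tank","bar","chunk0_mid","spatula","mug","jar","bowl","tin","cutter"]:
        for d in env.landmark_of(p,l)[:6 if "chunk" in l else 3]:
            if d["conf"]>.2: print(l,round(d["conf"],2),np.round(d["at"]),"depth",at_depth(p,d["at"],T),"z0",at_z(p,d["at"],T,{"pan":.012,"pan_grip":.047,"pan_lip":.062,"bar":.088}.get(l,0)))
E
python3 a.py; python3 -c "
import cv2,numpy as np
a=[cv2.imread('pics/%s0.png'%n) for n in('top','side')];cv2.imwrite('pics/both.png',cv2.resize(np.vstack(a),(800,600)) if 0 else a[0])"
```

```text
pics
{'clock': np.float64(0.0), 'joint_positions': array([-1.457,  0.259,  0.021,  1.334, -0.   ,  1.418]), 'qvel': array([ 0.001,  0.002,  0.   , -0.   , -0.   , -0.001]), 'tau': array([ -0.001, -55.565,  34.452,   0.014,  -0.   ,   0.   ]), 'position': array([ 0.145, -0.53 ,  0.231]), 'orientation': array([-3.112, -0.418, -0.   ]), 'wrist_force': array([ 0.111,  0.612, -0.579]), 'ft_torque': array([-0.022,  0.041, -0.007]), 'grasp_force': np.float64(0.0), 'grip_width': np.float64(0.085)} 0.0187
[[ 0.9646  0.2636 -0.0002]
 [ 0.2636 -0.9646  0.0014]
 [ 0.0002 -0.0014 -1.    ]]
top cam [ 0.3767 -0.0107  1.6601] [ 0.0883  0.0124 -0.996 ]
pan 0.77 [201. 197.] depth [0.4869 0.2002 0.0183] z0 [0.4873 0.201  0.012 ]
pan 0.75 [276. 179.] depth [0.2347 0.2573 0.003 ] z0 [0.2355 0.2558 0.012 ]
pan_grip 0.85 [177. 174.] depth [0.5598 0.2713 0.0668] z0 [0.5621 0.2748 0.047 ]
pan_grip 0.66 [290. 147.] depth [0.1838 0.3645 0.0018] z0 [0.1891 0.3543 0.047 ]
pan_lip 0.79 [271. 199.] depth [0.2523 0.1885 0.0019] z0 [0.2568 0.1813 0.062 ]
pan_lip 0.72 [218. 205.] depth [0.4299 0.1669 0.0562] z0 [0.42
[... 1793 characters left out ...]
 [ 0.4541 -0.1978  0.0924] z0 [ 0.456  -0.2014  0.088 ]
chunk0_mid 0.73 [248. 252.] depth [0.4479 0.1347 0.0097] z0 [0.4517 0.1298 0.    ]
chunk0_mid 0.44 [258. 220.] depth [0.5025 0.2286 0.0213] z0 [0.5119 0.2194 0.    ]
spatula 0.73 [212. 250.] depth [ 0.5422  0.0166 -0.0007] z0 [0.5419 0.017  0.    ]
mug 0.64 [190. 194.] depth [0.7225 0.0932 0.0669] z0 [0.7653 0.0556 0.    ]
jar 0.63 [164. 217.] depth [ 0.7365 -0.0491  0.064 ] z0 [ 0.7782 -0.0926  0.    ]
bowl 0.76 [345. 162.] depth [0.4578 0.5475 0.0056] z0 [0.46   0.5465 0.    ]
tin 0.56 [138. 361.] depth [ 0.2214 -0.0076  0.5174] z0 [ 0.4074 -0.54    0.    ]
cutter 0.63 [298. 133.] depth [0.6336 0.492  0.0023] z0 [0.6349 0.4915 0.    ]
```

View pics/top0.png

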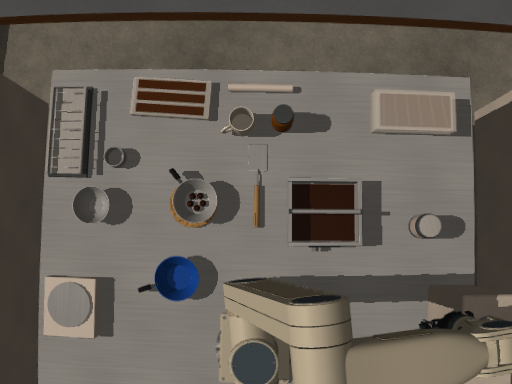

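View pics/side0.png

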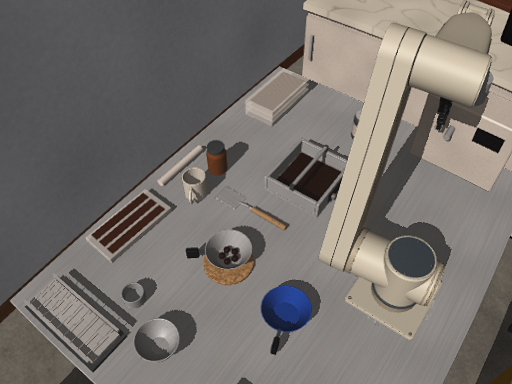

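Top view: steel pan at about (row 201, col 195) with its handle to the upper left, on the cork mat. The tank is at (211, 325) with the bar across it, and the blue look-alike pan is at (279, 177). Side view: the same layout, with the chunks visible in the steel pan at (253, 229). The first move goes up with a turn, which also shows how the reach limit behaves.

>>> {"fn": "drive_tool", "kwargs": {"steps": [[[0,0,-0.04],-0.12],[[0,0,-0.08],-0.24],[[0,0,-0.12],-0.36],[[0,0,-0.16],-0.48],[[0,0,-0.2],-0.6]], "grip": 1}}

```text
clock: 1.82
position: [0.1449, -0.5298, 0.4335]
orientation: [2.846, 1.328, -0.0]
wrist_force: [0.5, -1.6, 0.4]
grip_width: 0.0856
grasp_force: 0.0
```

>>> {"fn": "drive_tool", "kwargs": {"steps": [[[0,0,-0.04],-0.12],[[0,0,-0.08],-0.24],[[0,0,-0.12],-0.36],[[0,0,-0.16],-0.48],[[0,0,-0.2],-0.6]]}}

```text
clock: 2.23
position: [0.1387, -0.5083, 0.4881]
orientation: [2.303, 2.076, -0.043]
wrist_force: [-0.7, -0.6, 0.2]
grip_width: 0.0852
grasp_force: 0.0
```

>>> {"fn": "drive_tool", "kwargs": {"steps": [[[0,0,-0.04],-0.12],[[0,0,-0.08],-0.24],[[0,0,-0.12],-0.36],[[0,0,-0.16],-0.48],[[0,0,-0.2],-0.6]]}}

```text
clock: 2.65
position: [0.1323, -0.4826, 0.5145]
orientation: [1.585, 2.639, -0.117]
wrist_force: [0.5, 0.4, 0.3]
grip_width: 0.0855
grasp_force: 0.0
```

Run:
```python
from h import *
s=env.read_state();print(np.round(s["joint_positions"],3),s["position"]);print(np.round(R.from_rotvec(s["orientation"]).as_matrix(),3))
```

```text
[-1.473  0.196  0.671  1.948  0.003 -0.391] [ 0.13225002 -0.48263241  0.51450603]
[[-0.469  0.883  0.013]
 [ 0.878  0.468 -0.096]
 [-0.091 -0.034 -0.995]]
```

>>> {"fn": "drive_tool", "kwargs": {"steps": [[[0,0,0],0],[[0,0,0],0]]}}

```text
clock: 2.82
position: [0.1323, -0.4829, 0.5143]
orientation: [1.598, 2.632, -0.116]
wrist_force: [-0.1, -0.4, 0.1]
grip_width: 0.0858
grasp_force: 0.0
```

Run:
```python
from h import *
s=env.read_state();print(np.round(s["joint_positions"],3),s["position"]);print(np.round(R.from_rotvec(s["orientation"]).as_matrix(),3))
```

```text
[-1.473  0.197  0.671  1.948  0.003 -0.382] [ 0.13231818 -0.48291961  0.51428469]
[[-0.461  0.887  0.013]
 [ 0.883  0.46  -0.096]
 [-0.091 -0.033 -0.995]]
```

```bash
cat >> h.py <<'E'
def st(tgt=None,log=True):
    s=env.read_state();M=R.from_rotvec(s["orientation"]).as_matrix();q=s["joint_positions"];p=np.array(s["position"])
    if log: open("log.txt","a").write(" ".join("%.5f"%v for v in [*q,*p,*M[:,2],*M[:,0]])+"\n")
    print("t%.2f"%s["clock"],"q",np.round(q,3),"p",np.round(p,4),"r %.3f az %.3f"%(np.hypot(*p[:2]),np.arctan2(p[1],p[0])),"x",np.round(M[:,0],3),"z",np.round(M[:,2],3),"tilt %.1f"%np.degrees(np.arccos(-M[2,2])),"F",np.round(s["wrist_force"],1),"w %.4f g %.1f"%(s["grip_width"],s["grasp_force"]))
    if tgt is not None: print("tool delta",np.round(M.T@(np.array(tgt)-p),4))
    return s,M
E
python3 -c "
from h import *
st([.52,0,.42])"
```

```text
t2.82 q [-1.473  0.197  0.671  1.948  0.003 -0.382] p [ 0.1323 -0.4829  0.5143] r 0.501 az -1.303 x [-0.461  0.883 -0.091] z [ 0.013 -0.096 -0.995] tilt 5.6 F [-0.1 -0.4  0.1] w 0.0858 g 0.0
tool delta [0.2563 0.5692 0.0524]
```

>>> {"fn": "drive_tool", "kwargs": {"steps": [[[0.017,0.038,0.0035],0],[[0.034,0.076,0.007],0],[[0.051,0.114,0.0105],0],[[0.068,0.152,0.014],0],[[0.085,0.19,0.0175],0]]}}

```text
clock: 3.23
position: [0.2617, -0.3209, 0.4821]
orientation: [1.6, 2.631, -0.115]
wrist_force: [0.4, -1.1, 0.0]
grip_width: 0.0855
grasp_force: 0.0
```

>>> {"fn": "drive_tool", "kwargs": {"steps": [[[0.017,0.038,0.0035],0],[[0.034,0.076,0.007],0],[[0.051,0.114,0.0105],0],[[0.068,0.152,0.014],0],[[0.085,0.19,0.0175],0]]}}

```text
clock: 3.65
position: [0.3907, -0.1596, 0.451]
orientation: [1.599, 2.631, -0.116]
wrist_force: [-0.1, -1.3, -0.8]
grip_width: 0.0854
grasp_force: 0.0
```

>>> {"fn": "drive_tool", "kwargs": {"steps": [[[0.017,0.038,0.0035],0],[[0.034,0.076,0.007],0],[[0.051,0.114,0.0105],0],[[0.068,0.152,0.014],0],[[0.085,0.19,0.0175],0]]}}

```text
clock: 4.07
position: [0.5197, 0.0015, 0.4194]
orientation: [1.598, 2.632, -0.116]
wrist_force: [1.3, -1.8, 0.6]
grip_width: 0.0853
grasp_force: 0.0
```

```bash
python3 -c "
from h import *
st([.9,0,.42])"
```

```text
t4.07 q [-0.105  0.217  0.438  1.769 -0.094  0.985] p [0.5197 0.0015 0.4194] r 0.520 az 0.003 x [-0.46   0.883 -0.09 ] z [ 0.012 -0.095 -0.995] tilt 5.5 F [ 1.3 -1.8  0.6] w 0.0853 g 0.0
tool delta [-0.1765  0.3369  0.0043]
```

>>> {"fn": "drive_tool", "kwargs": {"steps": [[[-0.035,-0.018,0.006],0],[[-0.07,-0.036,0.012],0],[[-0.105,-0.054,0.018],0],[[-0.14,-0.072,0.024],0],[[-0.175,-0.09,0.03],0]]}}

```text
clock: 4.48
position: [0.5207, -0.2007, 0.4084]
orientation: [1.597, 2.633, -0.116]
wrist_force: [0.4, -0.0, -0.4]
grip_width: 0.0855
grasp_force: 0.0
```

>>> {"fn": "drive_tool", "kwargs": {"steps": [[[-0.035,-0.018,0.006],0],[[-0.07,-0.036,0.012],0],[[-0.105,-0.054,0.018],0],[[-0.14,-0.072,0.024],0],[[-0.175,-0.09,0.03],0]]}}

```text
clock: 4.9
position: [0.5221, -0.4003, 0.3973]
orientation: [1.599, 2.632, -0.115]
wrist_force: [1.3, 0.1, 0.0]
grip_width: 0.0857
grasp_force: 0.0
```

>>> {"fn": "drive_tool", "kwargs": {"steps": [[[-0.038,0.012,0.003],0],[[-0.076,0.024,0.006],0],[[-0.114,0.036,0.009],0],[[-0.152,0.048,0.012],0],[[-0.19,0.06,0.015],0]]}}

```text
clock: 5.32
position: [0.6198, -0.5032, 0.3595]
orientation: [1.58, 2.602, -0.124]
wrist_force: [0.7, -0.4, 0.0]
grip_width: 0.0853
grasp_force: 0.0
```

```bash
python3 -c "
from h import *
s,M=st()
print(M.T@[.15,-.15,0], M.T@[0,0,.1])"
```

```text
t5.32 q [-0.765  0.786  1.273  1.947 -0.059  0.323] p [ 0.6198 -0.5032  0.3595] r 0.798 az -0.682 x [-0.459  0.88  -0.123] z [ 0.039 -0.119 -0.992] tilt 7.2 F [ 0.7 -0.4  0. ] w 0.0853 g 0.0
[-0.2008202   0.06413987  0.02360774] [-0.01231146 -0.00202782 -0.09921853]
```

>>> {"fn": "drive_tool", "kwargs": {"steps": [[[-0.04,0.013,0.005],0],[[-0.08,0.026,0.01],0],[[-0.12,0.039,0.015],0],[[-0.16,0.052,0.019],0],[[-0.2,0.065,0.024],0]]}}

```text
clock: 5.73
position: [0.6382, -0.5338, 0.3256]
orientation: [1.573, 2.602, -0.122]
wrist_force: [0.3, -0.1, 0.0]
grip_width: 0.0855
grasp_force: 0.0
```

>>> {"fn": "drive_tool", "kwargs": {"steps": [[[-0.04,0.013,0.005],0],[[-0.08,0.026,0.01],0],[[-0.12,0.039,0.015],0],[[-0.16,0.052,0.019],0],[[-0.2,0.065,0.024],0]]}}

```text
clock: 6.15
position: [0.6352, -0.5422, 0.3133]
orientation: [1.579, 2.614, -0.113]
wrist_force: [-0.1, 0.1, -0.3]
grip_width: 0.085
grasp_force: 0.0
```

```bash
python3 -c "
from h import *
s,M=st()
print(M.T@[.15,-.15,0], M.T@[0,0,.1])"
```

```text
t6.15 q [-0.789  0.885  1.363  1.948 -0.051  0.295] p [ 0.6352 -0.5422  0.3133] r 0.835 az -0.707 x [-0.464  0.879 -0.111] z [ 0.035 -0.108 -0.994] tilt 6.5 F [-0.1  0.1 -0.3] w 0.0850 g 0.0
[-0.20138773  0.06314844  0.02133673] [-0.01113205 -0.00192953 -0.09935972]
```

>>> {"fn": "drive_tool", "kwargs": {"steps": [[[-0.004,0,-0.04],0],[[-0.008,0,-0.08],0],[[-0.012,0,-0.12],0],[[-0.016,0,-0.16],0],[[-0.02,0,-0.2],0]]}}

```text
clock: 6.57
position: [0.6217, -0.5314, 0.3795]
orientation: [1.535, 2.548, -0.14]
wrist_force: [0.5, 0.4, 0.6]
grip_width: 0.0851
grasp_force: 0.0
```

>>> {"fn": "drive_tool", "kwargs": {"steps": [[[-0.004,0,-0.04],0],[[-0.008,0,-0.08],0],[[-0.012,0,-0.12],0],[[-0.016,0,-0.16],0],[[-0.02,0,-0.2],0]]}}

```text
clock: 6.98
position: [0.6053, -0.5173, 0.4413]
orientation: [1.494, 2.485, -0.166]
wrist_force: [0.4, -0.2, 0.0]
grip_width: 0.0856
grasp_force: 0.0
```

```bash
python3 -c "
from h import *
s,M=st()
print(M.T@[.15,-.15,0], M.T@[0,0,.1])"
```

```text
t6.98 q [-0.794  0.728  1.363  1.948 -0.05   0.282] p [ 0.6053 -0.5173  0.4413] r 0.796 az -0.707 x [-0.45   0.855 -0.259] z [ 0.143 -0.217 -0.966] tilt 15.1 F [ 0.4 -0.2  0. ] w 0.0856 g 0.0
[-0.19571024  0.06142529  0.05407805] [-0.0259022   0.00247781 -0.09655536]
```

>>> {"fn": "drive_tool", "kwargs": {"steps": [[[-0.015,0.002,-0.038],0],[[-0.03,0.004,-0.076],0],[[-0.045,0.006,-0.114],0],[[-0.06,0.008,-0.152],0],[[-0.075,0.01,-0.19],0]]}}

```text
clock: 7.4
position: [0.5851, -0.5083, 0.4906]
orientation: [1.46, 2.434, -0.185]
wrist_force: [-0.6, -0.1, 0.2]
grip_width: 0.0855
grasp_force: 0.0
```

>>> {"fn": "drive_tool", "kwargs": {"steps": [[[-0.018,0.002,-0.036],0],[[-0.036,0.004,-0.072],0],[[-0.054,0.006,-0.108],0],[[-0.072,0.008,-0.144],0],[[-0.09,0.01,-0.18],0]]}}

```text
clock: 7.82
position: [0.5624, -0.5, 0.5355]
orientation: [1.429, 2.385, -0.204]
wrist_force: [-0.2, 0.1, 0.3]
grip_width: 0.0854
grasp_force: 0.0
```

>>> {"fn": "drive_tool", "kwargs": {"steps": [[[-0.021,0.003,-0.035],0],[[-0.042,0.006,-0.07],0],[[-0.063,0.009,-0.105],0],[[-0.084,0.012,-0.14],0],[[-0.105,0.015,-0.175],0]]}}

```text
clock: 8.23
position: [0.5399, -0.4902, 0.5764]
orientation: [1.4, 2.339, -0.222]
wrist_force: [0.5, 0.6, -0.4]
grip_width: 0.0854
grasp_force: 0.0
```

>>> {"fn": "drive_tool", "kwargs": {"steps": [[[-0.024,0.003,-0.033],0],[[-0.048,0.006,-0.066],0],[[-0.072,0.009,-0.099],0],[[-0.096,0.012,-0.132],0],[[-0.12,0.015,-0.165],0]]}}

```text
clock: 8.65
position: [0.5167, -0.4823, 0.6115]
orientation: [1.374, 2.299, -0.239]
wrist_force: [0.4, -0.6, 0.2]
grip_width: 0.0856
grasp_force: 0.0
```

```bash
python3 -c "
from h import *
s,M=st()
print(M.T@[.15,-.15,0], M.T@[0,0,.1])"
```

```text
t8.65 q [-0.861  0.501  1.363  1.948 -0.022  0.212] p [ 0.5167 -0.4823  0.6115] r 0.707 az -0.751 x [-0.403  0.791 -0.46 ] z [ 0.288 -0.368 -0.884] tilt 27.8 F [ 0.4 -0.6  0.2] w 0.0856 g 0.0
[-0.17912618  0.05697639  0.09832345] [-0.04601134  0.00794821 -0.08842953]
```

>>> {"fn": "drive_tool", "kwargs": {"steps": [[[-0.006,-0.041,-0.001],0],[[-0.012,-0.082,-0.002],0],[[-0.018,-0.123,-0.003],0],[[-0.024,-0.164,-0.003],0],[[-0.028,-0.204,-0.004],0]]}}

```text
clock: 9.07
position: [0.3485, -0.6039, 0.6105]
orientation: [1.375, 2.3, -0.238]
wrist_force: [1.3, -0.7, 0.9]
grip_width: 0.0854
grasp_force: 0.0
```

>>> {"fn": "drive_tool", "kwargs": {"steps": [[[-0.022,0.002,-0.033],0],[[-0.044,0.004,-0.066],0],[[-0.066,0.006,-0.099],0],[[-0.088,0.008,-0.132],0],[[-0.11,0.01,-0.165],0]]}}

```text
clock: 9.48
position: [0.352, -0.5947, 0.6442]
orientation: [1.348, 2.249, -0.283]
wrist_force: [0.2, -0.1, 0.2]
grip_width: 0.0853
grasp_force: 0.0
```

>>> {"fn": "drive_tool", "kwargs": {"steps": [[[-0.024,0.002,-0.032],0],[[-0.048,0.004,-0.064],0],[[-0.072,0.006,-0.096],0],[[-0.096,0.008,-0.128],0],[[-0.12,0.01,-0.16],0]]}}

```text
clock: 9.9
position: [0.3404, -0.5726, 0.6766]
orientation: [1.329, 2.209, -0.315]
wrist_force: [0.7, -0.1, -1.1]
grip_width: 0.0855
grasp_force: 0.0
```

>>> {"fn": "drive_tool", "kwargs": {"steps": [[[-0.026,0.002,-0.03],0],[[-0.052,0.004,-0.06],0],[[-0.078,0.006,-0.09],0],[[-0.104,0.008,-0.12],0],[[-0.13,0.01,-0.15],0]]}}

```text
clock: 10.32
position: [0.3293, -0.5519, 0.7045]
orientation: [1.312, 2.173, -0.343]
wrist_force: [0.1, -0.3, 0.2]
grip_width: 0.0851
grasp_force: 0.0
```

```bash
python3 -c "
from h import *
s,M=st()
print(M.T@[.1,-.1,0], M.T@[0,0,.1])"
```

```text
t10.32 q [-1.238  0.366  1.363  1.948  0.162 -0.1  ] p [ 0.3293 -0.5519  0.7045] r 0.643 az -1.033 x [-0.355  0.724 -0.591] z [ 0.34  -0.489 -0.803] tilt 36.6 F [ 0.1 -0.3  0.2] w 0.0851 g 0.0
[-0.10789583  0.03856404  0.08289333] [-0.05911945  0.00725412 -0.08032601]
```

>>> {"fn": "drive_tool", "kwargs": {"steps": [[[-0.033,-0.007,-0.018],0],[[-0.066,-0.014,-0.036],0],[[-0.1,-0.021,-0.054],0],[[-0.133,-0.028,-0.072],0],[[-0.167,-0.035,-0.09],0]]}}

```text
clock: 10.73
position: [0.2999, -0.5603, 0.7158]
orientation: [1.3, 2.151, -0.355]
wrist_force: [-0.8, -0.6, -0.0]
grip_width: 0.0856
grasp_force: 0.0
```

>>> {"fn": "drive_tool", "kwargs": {"steps": [[[-0.033,-0.007,-0.018],0],[[-0.066,-0.014,-0.036],0],[[-0.1,-0.021,-0.054],0],[[-0.133,-0.028,-0.072],0],[[-0.167,-0.035,-0.09],0]]}}

```text
clock: 11.15
position: [0.273, -0.5653, 0.728]
orientation: [1.287, 2.128, -0.371]
wrist_force: [0.0, 0.6, 0.2]
grip_width: 0.0856
grasp_force: 0.0
```

>>> {"fn": "drive_tool", "kwargs": {"steps": [[[-0.033,-0.007,-0.018],0],[[-0.066,-0.014,-0.036],0],[[-0.1,-0.021,-0.054],0],[[-0.133,-0.028,-0.072],0],[[-0.167,-0.035,-0.09],0]]}}

```text
clock: 11.57
position: [0.2483, -0.5683, 0.7398]
orientation: [1.274, 2.104, -0.387]
wrist_force: [-0.6, 0.7, 0.7]
grip_width: 0.0854
grasp_force: 0.0
```

```bash
python3 -c "
from h import *
s,M=st()
print(M.T@[0,-.1,0], M.T@[0,0,.1])"
```

```text
t11.57 q [-1.437  0.32   1.363  1.948  0.298 -0.244] p [ 0.2483 -0.5683  0.7398] r 0.620 az -1.159 x [-0.325  0.682 -0.655] z [ 0.37  -0.546 -0.752] tilt 41.2 F [-0.6  0.7  0.7] w 0.0854 g 0.0
[-0.06819801 -0.048678    0.05458464] [-0.06550325  0.00745502 -0.0751914 ]
```

>>> {"fn": "drive_tool", "kwargs": {"steps": [[[-0.027,0.003,-0.03],0],[[-0.054,0.006,-0.06],0],[[-0.081,0.009,-0.09],0],[[-0.108,0.012,-0.12],0],[[-0.135,0.015,-0.15],0]]}}

```text
clock: 11.98
position: [0.2465, -0.5376, 0.7681]
orientation: [1.257, 2.067, -0.419]
wrist_force: [-0.1, 0.3, 0.2]
grip_width: 0.0855
grasp_force: 0.0
```

>>> {"fn": "drive_tool", "kwargs": {"steps": [[[-0.028,0.003,-0.029],0],[[-0.056,0.006,-0.058],0],[[-0.084,0.009,-0.087],0],[[-0.112,0.012,-0.116],0],[[-0.14,0.015,-0.145],0]]}}

```text
clock: 12.4
position: [0.2435, -0.5096, 0.7921]
orientation: [1.241, 2.032, -0.446]
wrist_force: [-0.5, -0.0, 0.8]
grip_width: 0.0855
grasp_force: 0.0
```

>>> {"fn": "drive_tool", "kwargs": {"steps": [[[-0.029,0.003,-0.028],0],[[-0.058,0.006,-0.056],0],[[-0.087,0.009,-0.084],0],[[-0.116,0.012,-0.112],0],[[-0.145,0.015,-0.14],0]]}}

```text
clock: 12.82
position: [0.2401, -0.4822, 0.8141]
orientation: [1.225, 1.999, -0.471]
wrist_force: [0.1, 0.3, 0.2]
grip_width: 0.0849
grasp_force: 0.0
```

>>> {"fn": "drive_tool", "kwargs": {"steps": [[[-0.03,0.003,-0.027],0],[[-0.06,0.006,-0.054],0],[[-0.09,0.009,-0.081],0],[[-0.12,0.012,-0.108],0],[[-0.15,0.015,-0.135],0]]}}

```text
clock: 13.23
position: [0.2361, -0.4561, 0.8338]
orientation: [1.209, 1.967, -0.494]
wrist_force: [-0.3, -1.2, 0.1]
grip_width: 0.0852
grasp_force: 0.0
```

```bash
python3 -c "
from h import *
s,M=st()
print(M.T@[0,-.1,0], M.T@[0,0,.1])"
```

```text
t13.23 q [-1.445  0.149  1.363  1.948  0.322 -0.198] p [ 0.2361 -0.4561  0.8338] r 0.514 az -1.093 x [-0.262  0.583 -0.77 ] z [ 0.403 -0.659 -0.636] tilt 50.5 F [-0.3 -1.2  0.1] w 0.0852 g 0.0
[-0.05825335 -0.04762342  0.06586773] [-0.07695371  0.00622647 -0.06355594]
```

```bash
cat > mat.py <<'E'
from h import *
from scipy.optimize import least_squares
def cork():
    for n in ["top","side"]:
        p=env.snapshot(n);T=c2w(p);hsv=cv2.cvtColor(p["pixels"],cv2.COLOR_RGB2HSV)
        m=cv2.inRange(hsv,(8,90,90),(22,255,255))
        pts=np.array([at_z(p,rc,T,.012)[:2] for rc in np.argwhere(m)])
        pts=pts[np.hypot(*(pts-[.485,.21]).T)<.12]
        # outer boundary: per-angle max radius
        c=np.array([.48,.21])
        for _ in range(4):
            d=pts-c;a=np.degrees(np.arctan2(d[:,1],d[:,0]))//6;r=np.hypot(*d.T)
            e=np.array([pts[a==k][np.argmax(r[a==k])] for k in np.unique(a) if r[a==k].max()>.072])
            c=least_squares(lambda c:np.hypot(*(e-c).T)-.08,c,loss="soft_l1",f_scale=.003).x
        print(n,"mat",c.round(4),len(e),"rms",np.std(np.hypot(*(e-c).T)).round(4),len(pts))
        for l in ["pan","pan_grip","pan_lip"]:
            print(l,[(round(d["conf"],2),at_z(p,d["at"],T,{"pan":.012,"pan_grip":.047,"pan_lip":.062}[l])[:2].round(3)) for d in env.landmark_of(p,l)[:3]])
        print("tank/bar",[at_z(p,d["at"],T,.088)[:2].round(4) for d in env.landmark_of(p,"bar")[:1]],[at_z(p,d["at"],T,0)[:2].round(4) for d in env.landmark_of(p,"tank")[:1]])
cork()
E
python3 mat.py
python3 - <<'E'
from h import *
s,M=st([.61,.19,.30]);print(M[:,1])
b=np.array([.5225,-.8526]);C=np.array([.485,.2])
for f in range(30,121,10):
    a=np.radians(f);dl=np.radians(121.5-f);n=np.array([np.sin(a),-np.cos(a)])
    t=C+.118*np.array([np.cos(a),np.sin(a)])+.008*n+.038*b+.012*np.cos(dl)*n
    print(f,t.round(3),"tool",(M.T@[*(t-[.61,.19]),0]).round(4))
E
```

```text
top mat [0.4801 0.2153] 28 rms 0.0009 227
pan [(0.93, array([0.484, 0.197])), (0.84, array([0.225, 0.255])), (0.74, array([ 0.461, -0.239]))]
pan_grip [(0.87, array([0.56 , 0.279])), (0.85, array([0.188, 0.355]))]
pan_lip [(0.97, array([0.267, 0.185])), (0.74, array([0.44 , 0.164])), (0.63, array([0.5  , 0.185]))]
tank/bar [array([ 0.4479, -0.2371])] [array([ 0.461 , -0.2122])]
side mat [0.4762 0.221 ] 34 rms 0.0014 734
pan [(0.92, array([0.492, 0.213])), (0.59, array([0.222, 0.264]))]
pan_grip [(0.88, array([0.198, 0.367])), (0.75, array([0.569, 0.274]))]
pan_lip [(0.88, array([0.431, 0.159])), (0.63, array([0.248, 0.195]))]
tank/bar [array([ 0.4597, -0.2151])] [array([ 0.4633, -0.2306])]
t13.83 q [-1.445  0.15   1.363  1.948  0.323 -0.198] p [ 0.2362 -0.4569  0.8332] r 0.514 az -1.094 x [-0.262  0.583 -0.769] z [ 0.403 -0.658 -0.636] tilt 50.5 F [ 0.6  0.7 -0.4] w 0.0853 g 0.0
tool delta [0.6894 0.6026 0.0644]
[0.87693442 0.47650648 0.06267058]
30 [0.611 0.22 ] tool [ 0.0172  0.015  -0.0193]
40 [0.602 0.236] tool [ 0.029   0.0145 -0.0336]
50 [0.59 0.25] tool [ 0.0405  0.011  -0.0479]
60 [0.576 0.263] tool [ 0.0515  0.0047 -0.0618]
70 [0.56  0.273] tool [ 0.0617 -0.0044 -0.075 ]
80 [0.542 0.281] tool [ 0.0708 -0.0163 -0.0871]
90 [0.523 0.286] tool [ 0.0785 -0.0307 -0.0979]
100 [0.503 0.287] tool [ 0.0846 -0.0473 -0.1069]
110 [0.483 0.285] tool [ 0.0888 -0.0659 -0.1138]
120 [0.463 0.28 ] tool [ 0.0908 -0.086  -0.1182]
```

>>> {"fn": "drive_tool", "kwargs": {"steps": [[[0.0276,0.0241,0.0026],0],[[0.0552,0.0482,0.0052],0],[[0.0827,0.0723,0.0077],0],[[0.1103,0.0964,0.0103],0],[[0.138,0.1205,0.013],0]], "grip": 0}}

```text
clock: 14.25
position: [0.2962, -0.3527, 0.7469]
orientation: [1.212, 1.966, -0.494]
wrist_force: [0.3, -0.0, 0.8]
grip_width: 0.0254
grasp_force: 0.0
```

>>> {"fn": "drive_tool", "kwargs": {"steps": [[[0.0276,0.0241,0.0026],0],[[0.0552,0.0482,0.0052],0],[[0.0827,0.0723,0.0077],0],[[0.1103,0.0964,0.0103],0],[[0.138,0.1205,0.013],0]]}}

```text
clock: 14.67
position: [0.3706, -0.2225, 0.6417]
orientation: [1.209, 1.965, -0.493]
wrist_force: [0.4, -1.3, 1.7]
grip_width: -0.0002
grasp_force: 0.0
```

>>> {"fn": "drive_tool", "kwargs": {"steps": [[[0.0276,0.0241,0.0026],0],[[0.0552,0.0482,0.0052],0],[[0.0827,0.0723,0.0077],0],[[0.1103,0.0964,0.0103],0],[[0.138,0.1205,0.013],0]]}}

```text
clock: 15.08
position: [0.4459, -0.093, 0.5344]
orientation: [1.208, 1.967, -0.492]
wrist_force: [0.6, -0.9, 1.0]
grip_width: 0.0
grasp_force: 0.0
```

```bash
python3 -c "
from h import *
s,M=st([.61,.19,.30])"
```

```text
t15.08 q [ 0.052 -0.18   0.017  1.241 -0.745  0.944] p [ 0.4459 -0.093   0.5344] r 0.456 az -0.206 x [-0.262  0.582 -0.77 ] z [ 0.404 -0.658 -0.635] tilt 50.5 F [ 0.6 -0.9  1. ] w 0.0000 g 0.0
tool delta [0.3022 0.2641 0.0291]
```

>>> {"fn": "drive_tool", "kwargs": {"steps": [[[0.03,0.0264,0.003],0],[[0.06,0.0528,0.006],0],[[0.09,0.0792,0.009],0],[[0.12,0.1056,0.012],0],[[0.151,0.132,0.0145],0]]}}

```text
clock: 15.5
position: [0.5282, 0.0482, 0.4168]
orientation: [1.209, 1.967, -0.493]
wrist_force: [1.6, -0.8, 1.0]
grip_width: 0.0001
grasp_force: 0.0
```

>>> {"fn": "drive_tool", "kwargs": {"steps": [[[0.03,0.0264,0.003],0],[[0.06,0.0528,0.006],0],[[0.09,0.0792,0.009],-0.03],[[0.12,0.1056,0.012],-0.06],[[0.151,0.132,0.0145],-0.08]]}}

```text
clock: 15.92
position: [0.6104, 0.1894, 0.2993]
orientation: [1.132, 2.023, -0.535]
wrist_force: [0.3, -0.2, 0.3]
grip_width: 0.0002
grasp_force: 0.0
```

Run:
```python
from h import *
s,M=st([.611,.21,.05]);print(M[:,1])
b=np.array([.5225,-.8526]);C=np.array([.485,.2])
for f in range(30,121,15):
    a=np.radians(f);dl=np.radians(121.5-f);n=np.array([np.sin(a),-np.cos(a)])
    t=C+.118*np.array([np.cos(a),np.sin(a)])+.008*n+.038*b+.012*np.cos(dl)*n
    print(f,t.round(3),"tool",(M.T@[*(t-[.611,.21]),0]).round(4))
```

```text
t15.92 q [ 0.528  0.393  0.119  1.271 -0.881  1.536] p [0.6104 0.1894 0.2993] r 0.639 az 0.301 x [-0.333  0.542 -0.772] z [ 0.403 -0.658 -0.636] tilt 50.5 F [ 0.3 -0.2  0.3] w 0.0002 g 0.0
tool delta [0.2033 0.0114 0.1453]
[ 8.52600740e-01  5.22562464e-01 -6.69783964e-04]
30 [0.611 0.22 ] tool [ 0.0054  0.0051 -0.0066]
45 [0.596 0.243] tool [ 0.0231  0.0046 -0.028 ]
60 [0.576 0.263] tool [ 0.0404 -0.0024 -0.049 ]
75 [0.551 0.277] tool [ 0.0565 -0.0159 -0.0685]
90 [0.523 0.286] tool [ 0.0703 -0.0354 -0.0852]
105 [0.493 0.287] tool [ 0.0808 -0.0604 -0.0979]
120 [0.463 0.28 ] tool [ 0.0871 -0.0896 -0.1055]
```

>>> {"fn": "drive_tool", "kwargs": {"steps": [[[0.03,0.0025,0.017],0],[[0.06,0.005,0.034],0],[[0.09,0.0075,0.051],0],[[0.12,0.009,0.068],0],[[0.15,0.0115,0.085],0]]}}

```text
clock: 16.33
position: [0.6038, 0.2197, 0.1291]
orientation: [1.134, 2.022, -0.534]
wrist_force: [0.6, 0.7, 1.0]
grip_width: 0.0004
grasp_force: 0.0
```

>>> {"fn": "drive_tool", "kwargs": {"steps": [[[0.02,0.0015,0.011],0],[[0.038,0.003,0.021],0],[[0.055,0.0045,0.031],0],[[0.0706,0.0057,0.0395],0]]}}

```text
clock: 16.67
position: [0.6013, 0.2349, 0.0496]
orientation: [1.134, 2.023, -0.535]
wrist_force: [-0.3, 1.5, 0.9]
grip_width: -0.0005
grasp_force: 0.0
```

Run:
```python
from h import *
s,M=st([.602,.236,.05])
p=env.snapshot("side");save(p,"push0")
import cv2
im=cv2.imread("pics/push0.png")[150:330,100:360];cv2.imwrite("pics/push0c.png",cv2.resize(im,None,fx=3,fy=3)[:600,:780])
```

```text
t16.67 q [ 0.596  0.629 -0.158  0.842 -0.88   1.646] p [0.6013 0.2349 0.0496] r 0.646 az 0.372 x [-0.332  0.543 -0.771] z [ 0.402 -0.658 -0.636] tilt 50.5 F [-0.3  1.5  0.9] w -0.0005 g 0.0
tool delta [ 0.0001  0.0012 -0.0007]
```

View pics/push0c.png

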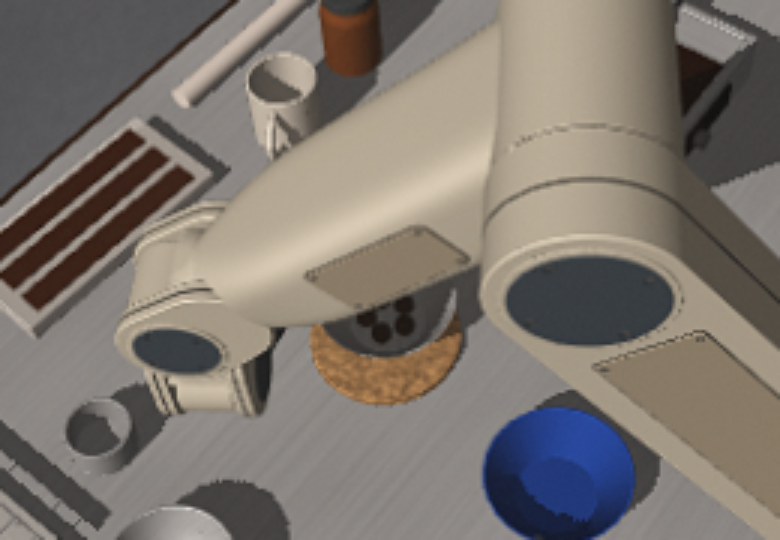

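>>> {"fn": "drive_tool", "kwargs": {"steps": [[[0.006,-0.0005,-0.0072],0],[[0.012,-0.002,-0.0143],0],[[0.018,-0.0045,-0.0212],0],[[0.0234,-0.0073,-0.028],0],[[0.029,-0.0112,-0.0348],0]]}}

```text
clock: 17.13
position: [0.568, 0.2687, 0.0524]
orientation: [1.134, 2.021, -0.532]
wrist_force: [1.7, -0.2, 0.2]
grip_width: -0.0001
grasp_force: 0.5
```

>>> {"fn": "drive_tool", "kwargs": {"steps": [[[0.0053,-0.0047,-0.0064],0],[[0.0105,-0.01,-0.0126],0],[[0.0153,-0.0157,-0.0185],0],[[0.02,-0.0222,-0.0242],0],[[0.0243,-0.0291,-0.0294],0]]}}

```text
clock: 17.55
position: [0.5228, 0.2853, 0.0515]
orientation: [1.134, 2.022, -0.533]
wrist_force: [0.3, 0.2, 2.0]
grip_width: 0.0002
grasp_force: 0.9
```

Run:
```python
from h import *
s,M=st([.6,.2,.3])
p=env.snapshot("top");save(p,"push1")
im=cv2.imread("pics/push1.png")[130:300,100:300];cv2.imwrite("pics/push1c.png",cv2.resize(im,None,fx=3.5,fy=3.5))
```

```text
t17.55 q [ 0.737  0.627 -0.165  1.    -0.861  1.861] p [0.5228 0.2853 0.0515] r 0.596 az 0.500 x [-0.331  0.543 -0.772] z [ 0.403 -0.658 -0.636] tilt 50.5 F [0.3 0.2 2. ] w 0.0002 g 0.9
tool delta [-0.2637  0.0216 -0.0708]
```

View pics/push1c.png

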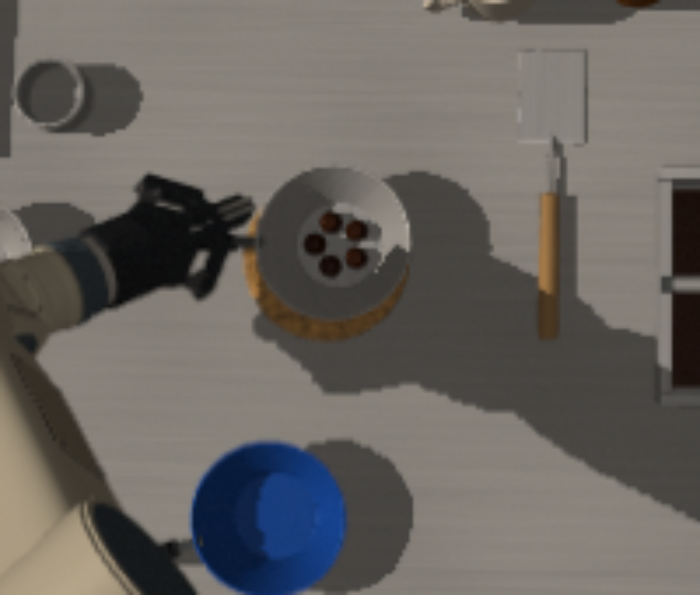

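>>> {"fn": "drive_tool", "kwargs": {"steps": [[[0.0037,-0.0082,-0.0045],0],[[0.0074,-0.0164,-0.009],0],[[0.0103,-0.0252,-0.0125],0],[[0.0132,-0.0343,-0.016],0],[[0.0145,-0.041,-0.0175],0]]}}

```text
clock: 18.02
position: [0.4755, 0.2829, 0.051]
orientation: [1.134, 2.022, -0.534]
wrist_force: [0.3, 0.5, -0.0]
grip_width: -0.0002
grasp_force: 0.5
```

>>> {"fn": "drive_tool", "kwargs": {"steps": [[[0,0.006,-0.01],0],[[-0.01,0.006,-0.05],0],[[-0.02,0.006,-0.09],0],[[-0.03,0,-0.12],0],[[-0.03,0,-0.12],0]]}}

```text
clock: 18.43
position: [0.4374, 0.3485, 0.1554]
orientation: [1.134, 2.022, -0.525]
wrist_force: [0.6, -0.7, -0.3]
grip_width: 0.0002
grasp_force: 0.0
```

>>> {"fn": "drive_tool", "kwargs": {"steps": [[[0,0,0],0],[[0,0,0],0]], "grip": 1}}

```text
clock: 18.6
position: [0.4381, 0.3452, 0.1501]
orientation: [1.134, 2.022, -0.534]
wrist_force: [0.8, -0.5, -0.3]
grip_width: 0.0232
grasp_force: 0.0
```

```bash
cat > look.py <<'E'
from h import *
import sys
s,M=st()
p=env.snapshot("wrist");T=c2w(p,s);save(p,sys.argv[1])
z={"pan":.012,"pan_grip":.047,"pan_lip":.062}
for l in z:
    print("wrist",l,[(round(d["conf"],2),np.round(d["at"]),at_z(p,d["at"],T,z[l])[:2].round(4)) for d in env.landmark_of(p,l)[:2]])
for n in ["top","side"]:
    p=env.snapshot(n);T=c2w(p);save(p,n+sys.argv[1])
    for l in z: print(n,l,[(round(d["conf"],2),at_z(p,d["at"],T,z[l])[:2].round(4)) for d in env.landmark_of(p,l)[:3]])
E
python3 look.py g0
```

```text
t18.60 q [ 0.902  0.56  -0.015  1.394 -0.81   2.096] p [0.4381 0.3452 0.1501] r 0.558 az 0.667 x [-0.332  0.543 -0.772] z [ 0.403 -0.658 -0.636] tilt 50.5 F [ 0.8 -0.5 -0.3] w 0.0232 g 0.0
wrist pan [(0.66, array([146., 234.]), array([0.4886, 0.2109]))]
wrist pan_grip [(0.9, array([120., 220.]), array([0.4319, 0.3002])), (0.18, array([163., 224.]), array([0.4683, 0.2305]))]
wrist pan_lip [(0.83, array([212., 234.]), array([0.5351, 0.1254])), (0.46, array([217., 281.]), array([0.6088, 0.1342]))]
top pan [(0.91, array([0.2334, 0.2497])), (0.73, array([0.4894, 0.1987])), (0.6, array([ 0.4645, -0.2365]))]
top pan_grip [(0.91, array([0.4254, 0.3028])), (0.83, array([0.186 , 0.3575]))]
top pan_lip [(0.66, array([0.5337, 0.1403])), (0.58, array([0.258 , 0.1862]))]
side pan [(0.57, array([0.2223, 0.2624]))]
side pan_grip [(0.92, array([0.193 , 0.3619]))]
side pan_lip [(0.82, array([0.2544, 0.1923])), (0.68, array([0.5239, 0.1302]))]
```

View pics/g0.png

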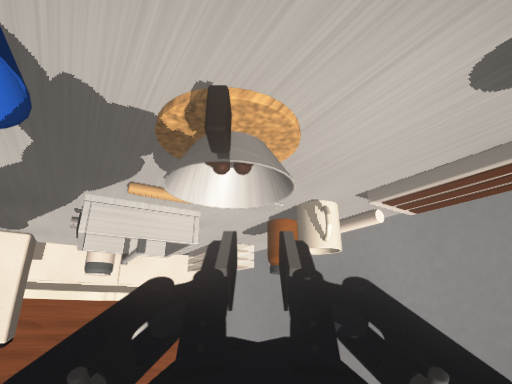

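Wrist view: the handle's black block is at about (row 115, col 219), almost in line with the fingers. The pan now points its handle at about 121°, with the chunks still inside.

>>> {"fn": "drive_tool", "kwargs": {"steps": [[[0.014,-0.01,-0.005],0],[[0.028,-0.02,-0.003],0],[[0.042,-0.0298,0.003],0],[[0.0568,-0.0298,0.0105],0],[[0.0568,-0.0298,0.0105],0]], "grip": 1}}

```text
clock: 19.62
position: [0.3973, 0.3538, 0.0978]
orientation: [1.132, 2.023, -0.537]
wrist_force: [-1.0, -0.8, -0.4]
grip_width: 0.0852
grasp_force: 0.0
```

Run:
```python
from h import *
s,M=st([.4385,.2877,.036])
p=env.snapshot("wrist");T=c2w(p,s);save(p,"g1")
for l,z in {"pan_grip":.047,"pan_lip":.062}.items():
    print(l,[(round(d["conf"],2),np.round(d["at"]),at_z(p,d["at"],T,z)[:2].round(4)) for d in env.landmark_of(p,l)[:2]])
```

```text
t19.62 q [ 0.964  0.6   -0.098  1.329 -0.784  2.175] p [0.3973 0.3538 0.0978] r 0.532 az 0.728 x [-0.334  0.541 -0.772] z [ 0.402 -0.659 -0.635] tilt 50.5 F [-1.  -0.8 -0.4] w 0.0852 g 0.0
tool delta [-0.0017  0.0008  0.0994]
pan_grip [(0.55, array([197., 257.]), array([0.433 , 0.2951])), (0.38, array([182., 253.]), array([0.4141, 0.3212]))]
pan_lip [(0.67, array([253., 256.]), array([0.5381, 0.1201])), (0.62, array([199.,  11.]), array([0.2634, 0.2341]))]
```

View pics/g1.png

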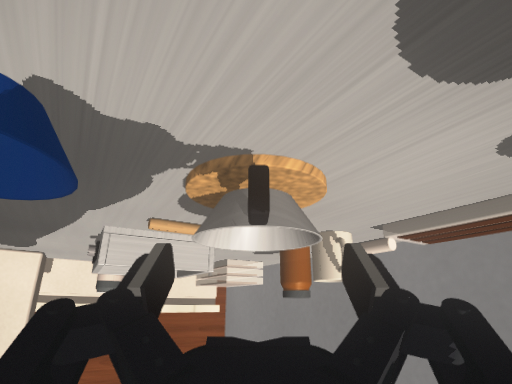

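The handle is centred between the open fingers (row 197, col 257), so I'll advance and close.

>>> {"fn": "drive_tool", "kwargs": {"steps": [[[-0.001,0,0.03],0],[[-0.001,0,0.058],0],[[-0.001,0.0005,0.084],0],[[-0.0015,0.0005,0.098],0],[[-0.0015,0.0005,0.098],0]]}}

```text
clock: 20.18
position: [0.4397, 0.2867, 0.0386]
orientation: [1.136, 2.021, -0.537]
wrist_force: [0.2, 0.0, 0.6]
grip_width: 0.0853
grasp_force: 0.0
```

>>> {"fn": "drive_tool", "kwargs": {"steps": [[[0,0,0],0],[[0,0,0],0],[[0,0,0],0],[[0,0,0],0],[[0,0,0],0]], "grip": 0}}

```text
clock: 20.6
position: [0.4388, 0.2897, 0.0394]
orientation: [1.134, 2.022, -0.532]
wrist_force: [0.1, 0.3, -0.4]
grip_width: 0.0255
grasp_force: 0.0
```

>>> {"fn": "drive_tool", "kwargs": {"steps": [[[0,0,0],0],[[0,0,0],0],[[0,0,0],0],[[0,0,0],0]]}}

```text
clock: 20.93
position: [0.4389, 0.2894, 0.0393]
orientation: [1.134, 2.022, -0.533]
wrist_force: [-3.3, 4.5, 6.2]
grip_width: 0.0152
grasp_force: 59.0
```

```bash
python3 -c "
from h import *
s,M=st([.4,.3,.1])
print(M.T@[0,0,.1])"
```

```text
t20.93 q [ 0.841  0.599 -0.278  1.028 -0.832  2.012] p [0.4389 0.2894 0.0393] r 0.526 az 0.583 x [-0.331  0.543 -0.771] z [ 0.404 -0.657 -0.636] tilt 50.5 F [-3.3  4.5  6.2] w 0.0152 g 59.0
tool delta [-0.0282 -0.0275 -0.0613]
[-0.07714861  0.00014814 -0.06362445]
```

>>> {"fn": "drive_tool", "kwargs": {"steps": [[[-0.004,0,-0.003],0],[[-0.012,0,-0.01],0],[[-0.024,0,-0.02],0],[[-0.036,0,-0.03],0],[[-0.046,0,-0.038],0]]}}

```text
clock: 21.35
position: [0.4386, 0.289, 0.0997]
orientation: [1.135, 2.022, -0.534]
wrist_force: [0.8, 0.3, -5.0]
grip_width: 0.015
grasp_force: 59.1
```

Run:
```python
from h import *
s,M=st([.45,.1,.33])
p=env.snapshot("side");save(p,"lift");T=c2w(p)
a=p["pixels"][170:340,120:330];q=env.snapshot("wrist")["pixels"]
c=np.hstack([cv2.resize(a,(420,340)),cv2.resize(q,(380,340))]);cv2.imwrite("pics/liftc.png",c[:,:,::-1])
```

```text
t21.35 q [ 0.841  0.528 -0.219  1.159 -0.831  2.012] p [0.4386 0.289  0.0997] r 0.525 az 0.583 x [-0.331  0.544 -0.771] z [ 0.402 -0.658 -0.637] tilt 50.4 F [ 0.8  0.3 -5. ] w 0.0150 g 59.1
tool delta [-0.2841 -0.0886 -0.0178]
```

View pics/liftc.png

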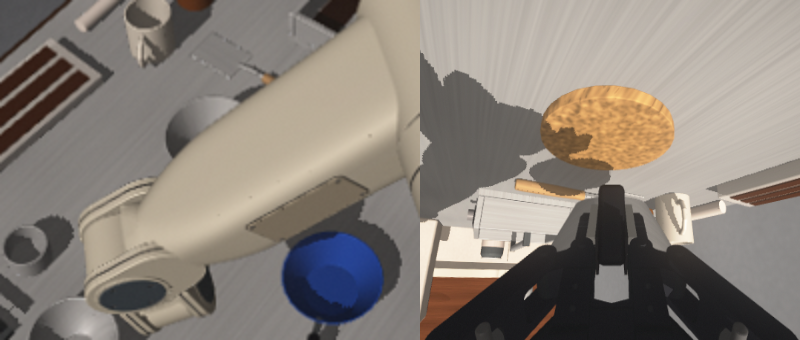

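The pan is lifted and the cork mat lies uncovered in the wrist view, centred near (wrist row 145, col 236). I'll measure its centre now.

```bash
cat > mw.py <<'E'
from h import *
from scipy.optimize import least_squares
def mat(name):
    s=env.read_state();p=env.snapshot(name);T=c2w(p,s)
    m=cv2.inRange(cv2.cvtColor(p["pixels"],cv2.COLOR_RGB2HSV),(8,70,40),(24,255,255))
    m=cv2.morphologyEx(m,cv2.MORPH_OPEN,np.ones((3,3),np.uint8))
    pts=np.array([at_z(p,rc,T,.012)[:2] for rc in np.argwhere(m)]);pts=pts[np.hypot(*(pts-[.48,.215]).T)<.11]
    c=np.array([.48,.215])
    for _ in range(5):
        d=pts-c;a=np.degrees(np.arctan2(d[:,1],d[:,0]))//6;r=np.hypot(*d.T)
        e=np.array([pts[a==k][np.argmax(r[a==k])] for k in np.unique(a)]);e=e[np.abs(np.hypot(*(e-c).T)-.08)<.012]
        c=least_squares(lambda c:np.hypot(*(e-c).T)-.08,c,loss="soft_l1",f_scale=.002).x
    print(name,c.round(4),len(e),np.std(np.hypot(*(e-c).T)).round(4),"centroid",pts.mean(0).round(4));return p
if __name__=="__main__":
    mat("wrist");mat("top");p=mat("side")
    s,M=st([.45,.1,.33])
E
python3 mw.py
```

```text
wrist [0.4771 0.2205] 60 0.0033 centroid [0.4657 0.2396]
top [0.4792 0.2156] 26 0.0009 centroid [0.4328 0.2093]Traceback (most recent call last):
  File "mw.py", line 15, in <module>
    mat("wrist");mat("top");p=mat("side")
                              ~~~^^^^^^^^
  File "mw.py", line 11, in mat
    e=np.array([pts[a==k][np.argmax(r[a==k])] for k in np.unique(a)]);e=e[np.abs(np.hypot(*(e-c).T)-.08)<.012]
                                                                                            ~^~
ValueError: operands could not be broadcast together with shapes (0,) (2,)
```

```bash
cat > plan.py <<'E'
from h import *
def low(M0,phi):
    """lowest rim point relative to TCP, world, after tool turn phi from grasp orientation M0"""
    t=M0[:,2];b=np.array([t[0],t[1],0]);b/=np.linalg.norm(b);Z=np.array([0,0,1.])
    Q=R.from_rotvec(t*phi).as_matrix();g=-.0187*t
    n=Q@Z;c=g+Q@(.113*b+.015*Z)
    d=n[2]*n-Z;k=np.linalg.norm(d)
    return c+(.074*d/k if k>1e-3 else 0),np.degrees(np.arccos(n[2]))
if __name__=="__main__":
    s,M=st()
    L=np.array([.505,-.235,.105])
    for f in [0,-.6,-1.2,-1.5,-1.8,-2.1,-2.4,-2.7,-3.0,-3.14]:
        v,a=low(M,f);print(f,"tilt %.0f"%a,v.round(3),"TCP",(L-v).round(3))
    st(L-low(M,-1.2)[0])
E
python3 plan.py
```

```text
t21.60 q [ 0.841  0.53  -0.221  1.155 -0.831  2.012] p [0.4385 0.2888 0.098 ] r 0.525 az 0.582 x [-0.332  0.543 -0.771] z [ 0.402 -0.658 -0.637] tilt 50.5 F [ 0.  -0.2 -5.5] w 0.0155 g 59.1
0 tilt 0 [ 0.051 -0.084  0.027] TCP [ 0.454 -0.151  0.078]
-0.6 tilt 26 [ 0.136 -0.007 -0.017] TCP [ 0.369 -0.228  0.122]
-1.2 tilt 52 [ 0.127  0.023 -0.072] TCP [ 0.378 -0.258  0.177]
-1.5 tilt 63 [ 0.112  0.031 -0.099] TCP [ 0.393 -0.266  0.204]
-1.8 tilt 74 [ 0.094  0.033 -0.123] TCP [ 0.411 -0.268  0.228]
-2.1 tilt 84 [ 0.073  0.029 -0.144] TCP [ 0.432 -0.264  0.249]
-2.4 tilt 92 [ 0.051  0.022 -0.159] TCP [ 0.454 -0.257  0.264]
-2.7 tilt 98 [ 0.031  0.011 -0.169] TCP [ 0.474 -0.246  0.274]
-3.0 tilt 101 [ 0.012 -0.    -0.174] TCP [ 0.493 -0.235  0.279]
-3.14 tilt 101 [ 0.003 -0.005 -0.175] TCP [ 0.502 -0.23   0.28 ]
t21.60 q [ 0.841  0.53  -0.221  1.155 -0.831  2.012] p [0.4385 0.2888 0.098 ] r 0.525 az 0.582 x [-0.332  0.543 -0.771] z [ 0.402 -0.658 -0.637] tilt 50.5 F [ 0.  -0.2 -5.5] w 0.0155 g 59.1
tool delta [-0.3382 -0.3362  0.2853]
```

>>> {"fn": "drive_tool", "kwargs": {"steps": [[[-0.015,0,-0.012],0],[[-0.035,0,-0.029],0],[[-0.058,0,-0.048],0],[[-0.08,0,-0.066],0],[[-0.0925,0,-0.0764],0]]}}

```text
clock: 22.02
position: [0.4388, 0.2891, 0.2204]
orientation: [1.134, 2.021, -0.533]
wrist_force: [1.1, 0.6, -4.0]
grip_width: 0.0152
grasp_force: 59.5
```

>>> {"fn": "drive_tool", "kwargs": {"steps": [[[-0.007,-0.0085,0.0084],0],[[-0.018,-0.022,0.0218],0],[[-0.032,-0.039,0.0387],0],[[-0.047,-0.0573,0.0569],0],[[-0.0625,-0.0762,0.0757],0]]}}

```text
clock: 22.43
position: [0.4242, 0.1643, 0.2172]
orientation: [1.133, 2.023, -0.536]
wrist_force: [0.6, 0.2, -4.8]
grip_width: 0.015
grasp_force: 59.5
```

>>> {"fn": "drive_tool", "kwargs": {"steps": [[[-0.0155,-0.019,0.0188],0],[[-0.031,-0.0378,0.0376],0],[[-0.0465,-0.0567,0.0563],0],[[-0.062,-0.0756,0.0751],0],[[-0.0775,-0.0945,0.0939],0]]}}

```text
clock: 22.85
position: [0.4066, 0.0109, 0.2174]
orientation: [1.133, 2.024, -0.536]
wrist_force: [1.0, -1.0, -4.8]
grip_width: 0.0153
grasp_force: 59.5
```

>>> {"fn": "drive_tool", "kwargs": {"steps": [[[-0.0155,-0.019,0.0188],0],[[-0.031,-0.0378,0.0376],0],[[-0.0465,-0.0567,0.0563],0],[[-0.062,-0.0756,0.0751],0],[[-0.0775,-0.0945,0.0939],0]]}}

```text
clock: 23.27
position: [0.3889, -0.1418, 0.2173]
orientation: [1.132, 2.024, -0.536]
wrist_force: [0.9, 0.4, -5.5]
grip_width: 0.0153
grasp_force: 59.5
```

>>> {"fn": "drive_tool", "kwargs": {"steps": [[[-0.0155,-0.019,0.0188],0],[[-0.029,-0.0354,0.0351],0],[[-0.041,-0.05,0.0497],0],[[-0.051,-0.0622,0.0618],0],[[-0.0595,-0.0725,0.0721],0]]}}

```text
clock: 23.68
position: [0.3754, -0.2593, 0.2165]
orientation: [1.137, 2.025, -0.536]
wrist_force: [1.3, 0.7, -4.5]
grip_width: 0.0157
grasp_force: 59.5
```

Run:
```python
from h import *
from plan import low
s,M=st([.378,-.258,.22]);p0=np.array(s["position"])
p=env.snapshot("side");save(p,"tank0")
q=env.snapshot("top");c=np.hstack([cv2.resize(p["pixels"][80:260,180:400],(440,360)),cv2.resize(q["pixels"][130:290,260:420],(360,360))]);cv2.imwrite("pics/tank0c.png",c[:,:,::-1])
for n,p in (("side",p),("top",q)):
    print(n,[at_z(p,d["at"],c2w(p),.088)[:2].round(4) for d in env.landmark_of(p,"bar")[:1]],[at_z(p,d["at"],c2w(p),0)[:2].round(4) for d in env.landmark_of(p,"tank")[:1]])
```

```text
t23.68 q [-0.568 -0.275 -0.922  0.099 -0.346  0.302] p [ 0.3754 -0.2593  0.2165] r 0.456 az -0.604 x [-0.333  0.545 -0.769] z [ 0.399 -0.658 -0.639] tilt 50.3 F [ 1.3  0.7 -4.5] w 0.0157 g 59.5
tool delta [-0.0028  0.0029 -0.0021]
side [array([ 0.4619, -0.2094])] [array([ 0.4664, -0.2069])]
top [array([ 0.4504, -0.2163])] [array([ 0.4599, -0.2065])]
```

View pics/tank0c.png

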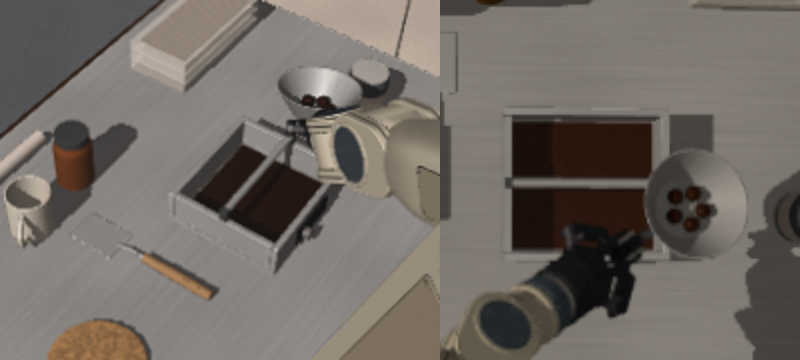

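```bash
cat > rows.py <<'E'
from h import *
def rows(M0,phi0,keys):
    """keys: list of (phi, xyz); prints rows per .6 rad call"""
    f=[k[0] for k in keys];P=np.array([k[1] for k in keys])
    at=lambda x:np.array([np.interp(-x,[-v for v in f],P[:,i]) for i in range(3)])
    x=f[0]
    while x>f[-1]+.01:
        M=M0@R.from_euler("z",x-phi0).as_matrix();n=min(5,int(round((x-f[-1])/.12)) or 1)
        print("call from %.2f"%x,[[(M.T@(at(x-.12*i)-at(x))).round(4).tolist(),round(-.12*i,2)] for i in range(1,n+1)]);x-=.12*n
if __name__=="__main__":
    s,M=st()
    rows(M,0,[(0,(.3755,-.2593,.2165)),(-1.2,(.3755,-.2593,.2165)),(-1.5,(.398,-.266,.218)),(-1.8,(.416,-.268,.228)),(-2.1,(.437,-.264,.249)),(-2.4,(.459,-.257,.264)),(-2.7,(.479,-.246,.274)),(-3.0,(.498,-.235,.279)),(-3.14,(.506,-.23,.28))])
E
python3 rows.py
```

```text
t23.98 q [-0.562 -0.274 -0.92   0.101 -0.349  0.306] p [ 0.377  -0.2576  0.2173] r 0.457 az -0.599 x [-0.333  0.544 -0.77 ] z [ 0.402 -0.657 -0.638] tilt 50.4 F [ 0.9  0.5 -4.9] w 0.0151 g 59.9
call from 0.00 [[[0.0, 0.0, 0.0], -0.12], [[0.0, 0.0, 0.0], -0.24], [[0.0, 0.0, 0.0], -0.36], [[0.0, 0.0, 0.0], -0.48], [[0.0, 0.0, 0.0], -0.6]]
call from -0.60 [[[0.0, 0.0, 0.0], -0.12], [[0.0, 0.0, 0.0], -0.24], [[0.0, 0.0, 0.0], -0.36], [[0.0, 0.0, 0.0], -0.48], [[0.0, 0.0, 0.0], -0.6]]
call from -1.20 [[[-0.0076, -0.0023, 0.005], -0.12], [[-0.0153, -0.0046, 0.01], -0.24], [[-0.0228, -0.0075, 0.0129], -0.36], [[-0.0303, -0.0109, 0.0138], -0.48], [[-0.0378, -0.0144, 0.0146], -0.6]]
call from -1.80 [[[-0.0059, -0.01, -0.003], -0.12], [[-0.0118, -0.02, -0.0061], -0.24], [[-0.0184, -0.0289, -0.0087], -0.36], [[-0.0257, -0.0368, -0.0108], -0.48], [[-0.0331, -0.0448, -0.0129], -0.6]]
call from -2.40 [[[-0.0037, -0.009, -0.0022], -0.12], [[-0.0074, -0.018, -0.0045], -0.24], [[-0.0116, -0.0263, -0.0061], -0.36], [[-0.0163, -0.0339, -0.0072], -0.48], [[-0.021, -0.0415, -0.0084], -0.6]]
call from -3.00 [[[-0.0005, -0.0081, -0.0006], -0.12]]
call from -3.12 [[[0.0001, -0.0013, -0.0001], -0.12]]
```

>>> {"fn": "drive_tool", "kwargs": {"steps": [[[0,0,0],-0.06],[[0,0,0],-0.16],[[0,0,0],-0.28],[[0,0,0],-0.4],[[0,0,0],-0.52]]}}

```text
clock: 24.4
position: [0.3777, -0.2571, 0.2179]
orientation: [0.586, 2.323, -0.788]
wrist_force: [0.4, 0.6, -5.2]
grip_width: 0.0152
grasp_force: 59.9
```

>>> {"fn": "drive_tool", "kwargs": {"steps": [[[0,0,0],-0.12],[[0,0,0],-0.24],[[0,0,0],-0.36],[[0,0,0],-0.48],[[0,0,0],-0.6]]}}

```text
clock: 24.82
position: [0.3777, -0.2571, 0.2179]
orientation: [-0.134, 2.521, -1.044]
wrist_force: [-0.4, -0.4, -4.9]
grip_width: 0.0148
grasp_force: 59.9
```

>>> {"fn": "drive_tool", "kwargs": {"steps": [[[0,0,0],-0.08]]}}

```text
clock: 24.9
position: [0.3777, -0.2571, 0.2179]
orientation: [-0.237, 2.534, -1.075]
wrist_force: [0.4, -0.7, -4.3]
grip_width: 0.0149
grasp_force: 59.9
```

Now I'll pour, with the lowest rim point held over the tank.

>>> {"fn": "drive_tool", "kwargs": {"steps": [[[-0.0076,-0.0023,0.005],-0.12],[[-0.0153,-0.0046,0.01],-0.24],[[-0.0228,-0.0075,0.0129],-0.36],[[-0.0303,-0.0109,0.0138],-0.48],[[-0.0378,-0.0144,0.0146],-0.6]]}}

```text
clock: 25.32
position: [0.4185, -0.2658, 0.2296]
orientation: [-1.045, 2.519, -1.268]
wrist_force: [0.2, 0.6, -4.8]
grip_width: 0.015
grasp_force: 59.9
```

>>> {"fn": "drive_tool", "kwargs": {"steps": [[[-0.0059,-0.01,-0.003],-0.12],[[-0.0118,-0.02,-0.0061],-0.24],[[-0.0184,-0.0289,-0.0087],-0.36],[[-0.0257,-0.0368,-0.0108],-0.48],[[-0.0331,-0.0448,-0.0129],-0.6]]}}

```text
clock: 25.73
position: [0.4617, -0.2546, 0.2663]
orientation: [1.749, -2.106, 1.277]
wrist_force: [1.0, -0.3, -4.1]
grip_width: 0.0157
grasp_force: 60.0
```

>>> {"fn": "drive_tool", "kwargs": {"steps": [[[-0.0037,-0.009,-0.0022],-0.12],[[-0.0074,-0.018,-0.0045],-0.24],[[-0.0116,-0.0263,-0.0061],-0.36],[[-0.0163,-0.0339,-0.0072],-0.48],[[-0.021,-0.0415,-0.0084],-0.6]]}}

```text
clock: 26.15
position: [0.5007, -0.2323, 0.2812]
orientation: [2.139, -1.394, 1.088]
wrist_force: [0.6, -0.3, -4.1]
grip_width: 0.0157
grasp_force: 60.0
```

>>> {"fn": "drive_tool", "kwargs": {"steps": [[[-0.0005,-0.0081,-0.0006],-0.12],[[-0.0005,-0.0081,-0.0006],-0.12],[[-0.0005,-0.0081,-0.0006],-0.12]]}}

```text
clock: 26.4
position: [0.5073, -0.2285, 0.2818]
orientation: [2.188, -1.26, 1.046]
wrist_force: [-0.5, 0.4, -4.2]
grip_width: 0.0155
grasp_force: 60.0
```

Run:
```python
from h import *
s,M=st()
p=env.snapshot("side");q=env.snapshot("top");save(p,"pour_s");save(q,"pour_t")
c=np.hstack([cv2.resize(p["pixels"][80:260,190:380],(400,380)),cv2.resize(q["pixels"][140:280,260:400],(380,380))]);cv2.imwrite("pics/pourc.png",c[:,:,::-1])
```

```text
t26.40 q [-0.306 -0.089 -0.591  0.328 -0.529 -2.612] p [ 0.5073 -0.2285  0.2818] r 0.556 az -0.423 x [ 0.312 -0.555  0.771] z [ 0.404 -0.657 -0.637] tilt 50.5 F [-0.5  0.4 -4.2] w 0.0155 g 60.0
```

View pics/pourc.png

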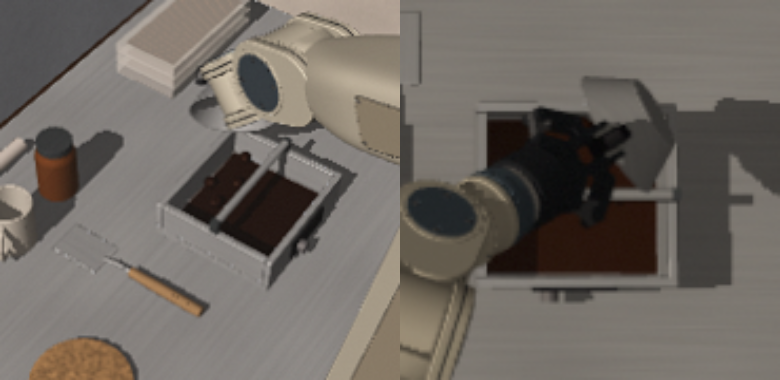

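Chunks lie in the tank (around row 170, col 225 of the left view) and the pan is tipped over it. Now I'll lower the rim beside the bar and rap it gently.

>>> {"fn": "drive_tool", "kwargs": {"steps": [[[-0.008,0,0.0065],0],[[-0.016,0,0.013],0],[[-0.0247,0.0006,0.0204],0],[[-0.0255,0.003,0.0192],0],[[-0.0263,0.005,0.0184],0]]}}

```text
clock: 26.92
position: [0.5009, -0.2298, 0.2496]
orientation: [2.186, -1.26, 1.043]
wrist_force: [-0.0, 0.1, -3.9]
grip_width: 0.0154
grasp_force: 59.9
```

>>> {"fn": "drive_tool", "kwargs": {"steps": [[[-0.0006,0.0017,-0.0008],0],[[-0.0012,0.0034,-0.0016],0]]}}

```text
clock: 27.08
position: [0.4977, -0.23, 0.2512]
orientation: [2.185, -1.259, 1.046]
wrist_force: [0.1, -0.3, -3.9]
grip_width: 0.0156
grasp_force: 59.9
```

>>> {"fn": "drive_tool", "kwargs": {"steps": [[[-0.0006,0.0017,-0.0008],0],[[-0.0012,0.0034,-0.0016],0]]}}

```text
clock: 27.25
position: [0.4937, -0.2299, 0.2509]
orientation: [2.186, -1.258, 1.046]
wrist_force: [-0.1, 1.0, -4.3]
grip_width: 0.0152
grasp_force: 59.9
```

Run:
```python
from h import *
s,M=st()
q=env.snapshot("top");p=env.snapshot("side")
for n,p in (("side",p),("top",q)): print(n,[(round(d["conf"],2),at_z(p,d["at"],c2w(p),.02)[:2].round(3)) for d in env.landmark_of(p,"chunk0_mid")[:7]])
```

```text
t27.25 q [-0.319 -0.086 -0.677  0.232 -0.522 -2.625] p [ 0.4937 -0.2299  0.2509] r 0.545 az -0.436 x [ 0.312 -0.554  0.772] z [ 0.403 -0.658 -0.636] tilt 50.5 F [-0.1  1.  -4.3] w 0.0152 g 59.9
side []
top [(0.57, array([ 0.498, -0.125]))]
```

>>> {"fn": "drive_tool", "kwargs": {"steps": [[[-0.0006,0.0017,-0.0008],0],[[-0.0012,0.0034,-0.0016],0]]}}

```text
clock: 27.62
position: [0.4898, -0.2298, 0.2502]
orientation: [2.187, -1.258, 1.044]
wrist_force: [-0.6, 0.4, -3.1]
grip_width: 0.015
grasp_force: 60.0
```

>>> {"fn": "drive_tool", "kwargs": {"steps": [[[-0.0006,0.0017,-0.0008],0],[[-0.0012,0.0034,-0.0016],0]]}}

```text
clock: 27.78
position: [0.4857, -0.2298, 0.2502]
orientation: [2.187, -1.258, 1.044]
wrist_force: [0.2, -0.5, -5.3]
grip_width: 0.0153
grasp_force: 60.0
```

Run:
```python
from h import *
s,M=st()
q=env.snapshot("top");p=env.snapshot("side")
c=np.hstack([cv2.resize(p["pixels"][100:220,230:380],(400,320),interpolation=2),cv2.resize(q["pixels"][160:260,270:390],(384,320),interpolation=2)]);cv2.imwrite("pics/rap.png",c[:,:,::-1])
```

```text
t27.78 q [-0.326 -0.1   -0.69   0.231 -0.517 -2.631] p [ 0.4857 -0.2298  0.2502] r 0.537 az -0.442 x [ 0.313 -0.554  0.771] z [ 0.403 -0.658 -0.636] tilt 50.5 F [ 0.2 -0.5 -5.3] w 0.0153 g 60.0
```

View pics/rap.png

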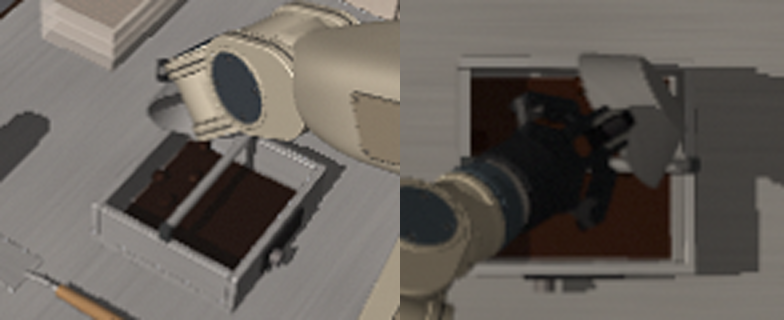

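The side view shows chunks in the far half of the tank. The top view shows the rim close over the bar with no contact force yet, so I'll lower in small steps until it touches.

>>> {"fn": "drive_tool", "kwargs": {"steps": [[[-0.0016,0,0.0013],0],[[-0.0031,0,0.0026],0]]}}

```text
clock: 28.05
position: [0.4861, -0.2299, 0.2463]
orientation: [2.186, -1.258, 1.045]
wrist_force: [0.3, -0.3, -4.6]
grip_width: 0.0149
grasp_force: 60.0
```

>>> {"fn": "drive_tool", "kwargs": {"steps": [[[-0.0016,0,0.0013],0],[[-0.0031,0,0.0026],0]]}}

```text
clock: 28.22
position: [0.4861, -0.2298, 0.2418]
orientation: [2.187, -1.258, 1.044]
wrist_force: [-0.3, -0.5, -4.8]
grip_width: 0.0152
grasp_force: 60.0
```

>>> {"fn": "drive_tool", "kwargs": {"steps": [[[-0.0006,0.0017,-0.0008],0],[[-0.0012,0.0034,-0.0016],0]]}}

```text
clock: 28.38
position: [0.482, -0.2298, 0.2419]
orientation: [2.187, -1.258, 1.044]
wrist_force: [0.9, 1.1, -4.9]
grip_width: 0.0153
grasp_force: 60.0
```

Run:
```python
from h import *
s,M=st()
q=env.snapshot("top");T=c2w(q)
# depth cloud: bar and pan near tank
P=[]
for r in range(165,260):
    for c in range(275,385):
        if q["depth"][r,c]>0: P.append(at_depth(q,(r,c),T))
P=np.array(P);np.save("cloud.npy",P)
b=P[(P[:,2]>.08)&(P[:,2]<.105)&(P[:,0]>.43)&(P[:,0]<.49)];print("bar-ish",len(b),np.median(b,0).round(4))
for y in np.arange(-.31,-.12,.02):
    w=b[np.abs(b[:,1]-y)<.01]
    if len(w): print(round(y,2),len(w),w.mean(0).round(4))
n=P[(P[:,2]>.11)&(P[:,1]<-.22)];k=n[np.argsort(n[:,0])[:8]];print("pan low-x pts",k.round(3).tolist())
```

```text
t28.38 q [-0.33  -0.098 -0.713  0.205 -0.514 -2.634] p [ 0.482  -0.2298  0.2419] r 0.534 az -0.445 x [ 0.313 -0.554  0.771] z [ 0.403 -0.658 -0.637] tilt 50.5 F [ 0.9  1.1 -4.9] w 0.0153 g 60.0
bar-ish 77 [ 0.4567 -0.3064  0.0936]
-0.31 17 [ 0.4576 -0.314   0.0945]
-0.29 1 [ 0.4372 -0.2994  0.0801]
-0.27 2 [ 0.4535 -0.2612  0.0956]
-0.25 11 [ 0.4549 -0.2545  0.0959]
-0.23 3 [ 0.4642 -0.2235  0.0902]
-0.21 1 [ 0.4676 -0.218   0.0832]
-0.13 1 [ 0.4619 -0.1211  0.0955]
pan low-x pts [[0.429, -0.224, 0.276], [0.43, -0.27, 0.176], [0.431, -0.274, 0.166], [0.431, -0.278, 0.161], [0.432, -0.224, 0.276], [0.433, -0.266, 0.177], [0.433, -0.27, 0.177], [0.433, -0.273, 0.176]]
```

>>> {"fn": "drive_tool", "kwargs": {"steps": [[[-0.0016,0,0.0013],0],[[-0.0031,0,0.0026],0]]}}

```text
clock: 28.6
position: [0.4827, -0.2301, 0.2391]
orientation: [2.185, -1.258, 1.047]
wrist_force: [0.0, 0.8, 0.7]
grip_width: 0.0151
grasp_force: 60.5
```

>>> {"fn": "drive_tool", "kwargs": {"steps": [[[-0.0016,0,0.0013],0],[[-0.0031,0,0.0026],0]]}}

```text
clock: 28.77
position: [0.4837, -0.2304, 0.2365]
orientation: [2.184, -1.258, 1.051]
wrist_force: [2.3, 2.3, 9.2]
grip_width: 0.0157
grasp_force: 61.2
```

Run:
```python
from h import *
s,M=st()
q=env.snapshot("wrist");T=c2w(q,s)
p=env.snapshot("side")
c=np.hstack([cv2.resize(q["pixels"],(440,330)),cv2.resize(p["pixels"][100:200,260:370],(360,330),interpolation=2)]);cv2.imwrite("pics/w.png",c[:,:,::-1])
```

```text
t28.77 q [-0.329 -0.089 -0.726  0.178 -0.515 -2.634] p [ 0.4837 -0.2304  0.2365] r 0.536 az -0.445 x [ 0.309 -0.553  0.774] z [ 0.406 -0.66  -0.633] tilt 50.8 F [2.3 2.3 9.2] w 0.0157 g 61.2
```

View pics/w.png

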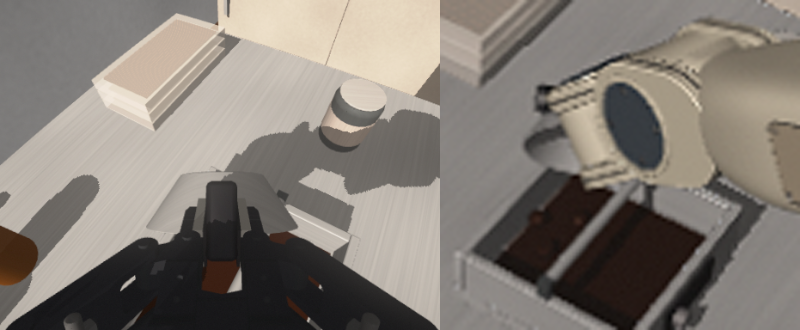

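Contact: about 14 N, with the normal pointing away from the bar. I'll back off, tap once more, then lift clear.

>>> {"fn": "drive_tool", "kwargs": {"steps": [[[0.0045,0,-0.0037],0],[[0.009,0,-0.0074],0],[[0.0045,0,-0.0037],0],[[0.001,0,-0.0008],0],[[0.001,0,-0.0008],0]]}}

```text
clock: 29.28
position: [0.4829, -0.2302, 0.2359]
orientation: [2.185, -1.258, 1.048]
wrist_force: [3.5, 0.3, 2.1]
grip_width: 0.0154
grasp_force: 60.3
```

>>> {"fn": "drive_tool", "kwargs": {"steps": [[[0.006,0,-0.005],0],[[0.018,0,-0.015],0],[[0.033,0,-0.027],0],[[0.048,0,-0.039],0],[[0.06,0,-0.049],0]]}}

```text
clock: 29.7
position: [0.4804, -0.2307, 0.3131]
orientation: [2.188, -1.258, 1.041]
wrist_force: [1.0, -0.5, -4.1]
grip_width: 0.0147
grasp_force: 60.0
```

```bash
cat > back.py <<'E'
from h import *
s,M=st();p=np.array(s["position"])
f=lambda a,w:[[(M.T@w).round(4).tolist(),a]]
x=0
A=np.array([.39,-.24,.30]);N=26;dt=.12
for k in range(6):
    n=min(5,N-5*k)
    if n<=0:break
    Mk=M@R.from_euler("z",dt*5*k).as_matrix()
    print([[(Mk.T@((A-p)*i/N)).round(4).tolist(),round(dt*i,2)] for i in range(1,n+1)])
q=env.snapshot("side")
print([(round(d["conf"],2),np.round(d["at"]),at_z(q,d["at"],c2w(q),.02)[:2].round(3)) for d in env.landmark_of(q,"chunk0_mid")[:7]])
E
python3 back.py
```

```text
t29.70 q [-0.333 -0.161 -0.564  0.417 -0.512 -2.637] p [ 0.4804 -0.2307  0.3131] r 0.533 az -0.448 x [ 0.315 -0.555  0.77 ] z [ 0.401 -0.657 -0.638] tilt 50.4 F [ 1.  -0.5 -4.1] w 0.0147 g 60.0
[[[-0.0013, 0.0032, -0.0008], 0.12], [[-0.0026, 0.0064, -0.0017], 0.24], [[-0.0038, 0.0095, -0.0025], 0.36], [[-0.0051, 0.0127, -0.0034], 0.48], [[-0.0064, 0.0159, -0.0042], 0.6]]
[[[0.0007, 0.0034, -0.0008], 0.12], [[0.0015, 0.0067, -0.0017], 0.24], [[0.0022, 0.0101, -0.0025], 0.36], [[0.003, 0.0134, -0.0034], 0.48], [[0.0037, 0.0168, -0.0042], 0.6]]
[[[0.0025, 0.0023, -0.0008], 0.12], [[0.005, 0.0047, -0.0017], 0.24], [[0.0075, 0.007, -0.0025], 0.36], [[0.01, 0.0094, -0.0034], 0.48], [[0.0125, 0.0117, -0.0042], 0.6]]
[[[0.0034, 0.0005, -0.0008], 0.12], [[0.0068, 0.0011, -0.0017], 0.24], [[0.0102, 0.0016, -0.0025], 0.36], [[0.0136, 0.0021, -0.0034], 0.48], [[0.017, 0.0026, -0.0042], 0.6]]
[[[0.0031, -0.0015, -0.0008], 0.12], [[0.0062, -0.003, -0.0017], 0.24], [[0.0093, -0.0044, -0.0025], 0.36], [[0.0124, -0.0059, -0.0034], 0.48], [[0.0155, -0.0074, -0.0042], 0.6]]
[[[0.0017, -0.003, -0.0008], 0.12]]
[]
```

>>> {"fn": "drive_tool", "kwargs": {"steps": [[[0,0,0],0.12],[[0,0,0],0.24],[[0,0,0],0.36],[[0,0,0],0.48],[[0,0,0],0.6]]}}

```text
clock: 30.22
position: [0.4803, -0.2305, 0.3102]
orientation: [1.834, -1.983, 1.243]
wrist_force: [0.9, 0.4, -4.1]
grip_width: 0.0154
grasp_force: 60.0
```

>>> {"fn": "drive_tool", "kwargs": {"steps": [[[0,0,0],0.12],[[0,0,0],0.24],[[0,0,0],0.36],[[0,0,0],0.48],[[0,0,0],0.6]]}}

```text
clock: 30.63
position: [0.4803, -0.2305, 0.3102]
orientation: [-1.196, 2.497, -1.293]
wrist_force: [-0.3, 0.3, -4.3]
grip_width: 0.0151
grasp_force: 60.0
```

>>> {"fn": "drive_tool", "kwargs": {"steps": [[[0,0,0],0.12],[[0,0,0],0.24],[[0,0,0],0.36],[[0,0,0],0.48],[[0,0,0],0.6]]}}

```text
clock: 31.05
position: [0.4803, -0.2305, 0.3101]
orientation: [-0.376, 2.55, -1.114]
wrist_force: [0.1, -0.8, -4.9]
grip_width: 0.0155
grasp_force: 60.0
```

>>> {"fn": "drive_tool", "kwargs": {"steps": [[[0,0,0],0.12],[[0,0,0],0.24],[[0,0,0],0.36],[[0,0,0],0.48],[[0,0,0],0.6]]}}

```text
clock: 31.47
position: [0.4803, -0.2305, 0.3101]
orientation: [0.372, 2.406, -0.873]
wrist_force: [-0.1, 0.2, -3.5]
grip_width: 0.0154
grasp_force: 60.1
```

>>> {"fn": "drive_tool", "kwargs": {"steps": [[[0,0,0],0.12],[[0,0,0],0.24],[[0,0,0],0.36],[[0,0,0],0.48],[[0,0,0],0.6]]}}

```text
clock: 31.88
position: [0.4803, -0.2305, 0.3101]
orientation: [1.024, 2.1, -0.592]
wrist_force: [0.2, -0.1, -4.0]
grip_width: 0.0151
grasp_force: 60.1
```

>>> {"fn": "drive_tool", "kwargs": {"steps": [[[0,0,0],0.06],[[0,0,0],0.12],[[0,0,0],0.12]]}}

```text
clock: 32.13
position: [0.4804, -0.2305, 0.3103]
orientation: [1.137, 2.024, -0.533]
wrist_force: [0.6, -0.0, -4.2]
grip_width: 0.0157
grasp_force: 60.0
```

Run:
```python
from h import *
s,M=st([.428,.305,.22])
p=env.snapshot("side");q=env.snapshot("top")
c=np.hstack([cv2.resize(p["pixels"][70:230,200:390],(420,360),interpolation=2),cv2.resize(q["pixels"][140:290,260:410],(360,360),interpolation=2)]);cv2.imwrite("pics/after.png",c[:,:,::-1])
```

```text
t32.13 q [-0.333 -0.159 -0.569  0.412 -0.512  0.486] p [ 0.4804 -0.2305  0.3103] r 0.533 az -0.447 x [-0.332  0.546 -0.769] z [ 0.4   -0.657 -0.639] tilt 50.3 F [ 0.6 -0.  -4.2] w 0.0157 g 60.0
tool delta [ 0.3791  0.2339 -0.3151]
```

View pics/after.png

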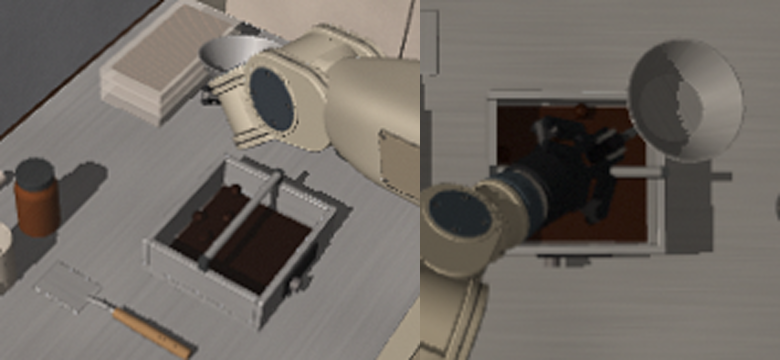

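The pan is empty and upright over the tank, with the lumps left in the tank. I've now viewed 12 pictures, over the limit of 10, so I'll open no more and work from numbers only. First I'll fit the pan's tilt and centre from the depth data.

```bash
cat > panfit.py <<'E'
from h import *
from scipy.optimize import least_squares
def cloud(name):
    p=env.snapshot(name);T=c2w(p);h,w=p["depth"].shape
    rc=np.argwhere(p["depth"]>0);d=p["depth"][p["depth"]>0]
    n=cv2.undistortPoints(rc[:,None,::-1].astype(float),p["mtx"],p["D"])[:,0]
    return (np.c_[n,np.ones(len(n))]*d[:,None])@T[:3,:3].T+T[:3,3],p["pixels"][rc[:,0],rc[:,1]]
def fit(P,c0):
    """fit inner surface of pan: origin o (underside centre), axis n by residual to floor z=4 / inner wall cone"""
    P=P[np.hypot(*(P[:,:2]-c0[:2]).T)<.085];P=P[(P[:,2]>c0[2]-.01)&(P[:,2]<c0[2]+.075)]
    def res(v):
        n=R.from_rotvec([v[3],v[4],0]).apply([0,0,1.]);d=P-v[:3];h=d@n;r=np.linalg.norm(d-h[:,None]*n,axis=1)
        wall=((r-.042)-h*np.tan(np.radians(32.6)))*np.cos(.57)
        return np.minimum(np.minimum(np.abs(wall),np.abs(wall+.004)),np.abs(h-.004)+np.maximum(r-.042,0))
    s=least_squares(res,[*c0,0,0],loss="soft_l1",f_scale=.003)
    n=R.from_rotvec([s.x[3],s.x[4],0]).apply([0,0,1.])
    print("pan origin",s.x[:3].round(4),"axis",n.round(3),"tilt %.1f"%np.degrees(np.arccos(n[2])),"N",len(P),"med res",np.median(res(s.x)).round(4));return s.x,n
if __name__=="__main__":
    s,M=st();t=M[:,2];b=np.array([t[0],t[1],0])/np.hypot(t[0],t[1])
    c=np.array(s["position"])-.0187*t+.113*b-[0,0,.035];print("pred",c.round(4),"b",b.round(3))
    for n in ("top","side"):fit(cloud(n)[0],c)
E
python3 panfit.py
```

```text
t32.23 q [-0.333 -0.159 -0.568  0.412 -0.512  0.481] p [ 0.4807 -0.2306  0.3111] r 0.533 az -0.447 x [-0.335  0.543 -0.77 ] z [ 0.401 -0.657 -0.638] tilt 50.4 F [ 0.3  0.3 -5.1] w 0.0152 g 60.0
pred [ 0.5321 -0.3148  0.288 ] b [ 0.521 -0.853  0.   ]
pan origin [ 0.5273 -0.3057  0.2584] axis [ 0.094 -0.165  0.982] tilt 11.0 N 960 med res 0.0009
pan origin [ 0.5245 -0.2833  0.2672] axis [ 0.147 -0.398  0.906] tilt 25.1 N 269 med res 0.0011
```

>>> {"fn": "drive_tool", "kwargs": {"steps": [[[0.012,0.0067,-0.0077],0],[[0.032,0.0178,-0.0204],0],[[0.055,0.0307,-0.0351],0],[[0.079,0.0441,-0.0505],0],[[0.104,0.058,-0.0664],0]]}}

```text
clock: 32.75
position: [0.4691, -0.0995, 0.2748]
orientation: [1.133, 2.021, -0.534]
wrist_force: [0.3, 0.4, -4.2]
grip_width: 0.015
grasp_force: 60.1
```

>>> {"fn": "drive_tool", "kwargs": {"steps": [[[0.0245,0.0137,-0.0157],0],[[0.049,0.0273,-0.0313],0],[[0.0735,0.041,-0.047],0],[[0.098,0.0547,-0.0626],0],[[0.1225,0.0683,-0.0783],0]]}}

```text
clock: 33.17
position: [0.4556, 0.0551, 0.23]
orientation: [1.133, 2.022, -0.532]
wrist_force: [0.8, -0.5, -4.6]
grip_width: 0.0156
grasp_force: 60.0
```

>>> {"fn": "drive_tool", "kwargs": {"steps": [[[0.0245,0.0137,-0.0157],0],[[0.049,0.0273,-0.0313],0],[[0.0735,0.041,-0.047],0],[[0.098,0.0547,-0.0626],0],[[0.1225,0.0683,-0.0783],0]]}}

```text
clock: 33.58
position: [0.4419, 0.2091, 0.1849]
orientation: [1.134, 2.023, -0.532]
wrist_force: [0.6, 0.1, -4.1]
grip_width: 0.0154
grasp_force: 60.1
```

>>> {"fn": "drive_tool", "kwargs": {"steps": [[[0.0224,0.0125,-0.0143],0],[[0.0416,0.0232,-0.0266],0],[[0.056,0.0312,-0.0358],0],[[0.0667,0.0372,-0.0426],0],[[0.0667,0.0372,-0.0426],0]]}}

```text
clock: 34.0
position: [0.4345, 0.2935, 0.1595]
orientation: [1.132, 2.024, -0.532]
wrist_force: [-0.4, -0.2, -4.2]
grip_width: 0.0156
grasp_force: 60.1
```

```bash
python3 panfit.py
python3 - <<'E'
from h import *
from mw import mat
mat("wrist")
s,M=st([.4336,.2916,.073])
b=M[:,2]*[1,1,0];b/=np.linalg.norm(b);print("b",(M.T@b).round(4),"Z",M[2].round(4))
E
```

```text
t34.00 q [ 0.851  0.472 -0.141  1.301 -0.827  2.023] p [0.4345 0.2935 0.1595] r 0.524 az 0.594 x [-0.333  0.543 -0.771] z [ 0.404 -0.656 -0.637] tilt 50.4 F [-0.4 -0.2 -4.2] w 0.0156 g 60.1
pred [0.4862 0.2096 0.1364] b [ 0.524 -0.852  0.   ]
pan origin [0.48   0.2139 0.1061] axis [ 0.104 -0.123  0.987] tilt 9.2 N 906 med res 0.001
pan origin [0.498  0.1951 0.1212] axis [0.002 0.119 0.993] tilt 6.8 N 310 med res 0.0011
wrist [0.4772 0.22  ] 60 0.0021 centroid [0.4681 0.2351]
t34.15 q [ 0.848  0.468 -0.144  1.301 -0.829  2.022] p [0.4345 0.2907 0.1611] r 0.523 az 0.590 x [-0.332  0.543 -0.771] z [ 0.403 -0.658 -0.636] tilt 50.5 F [ 0.2 -0.1 -4.2] w 0.0150 g 60.1
tool delta [ 0.0687 -0.0004  0.0551]
b [-6.365e-01  6.000e-04  7.713e-01] Z [-0.7713  0.0008 -0.6365]
```

>>> {"fn": "drive_tool", "kwargs": {"steps": [[[0.018,0,0.0143],0],[[0.036,0.001,0.0285],0],[[0.05,0.001,0.0396],0],[[0.059,0.001,0.0467],0],[[0.0643,0.001,0.0509],0]]}}

```text
clock: 34.57
position: [0.4343, 0.2917, 0.0785]
orientation: [1.135, 2.022, -0.535]
wrist_force: [-0.3, -0.2, -4.6]
grip_width: 0.0157
grasp_force: 60.1
```

>>> {"fn": "drive_tool", "kwargs": {"steps": [[[0.0015,0,0.0012],0],[[0.003,0,0.0024],0],[[0.0045,0,0.0036],0]]}}

```text
clock: 34.82
position: [0.4348, 0.2928, 0.0745]
orientation: [1.135, 2.021, -0.532]
wrist_force: [-2.4, 2.9, -0.0]
grip_width: 0.0151
grasp_force: 60.9
```

>>> {"fn": "drive_tool", "kwargs": {"steps": [[[0.002,0,0.001],0],[[0.004,0,0.002],0],[[0.006,0,0.003],0],[[0.008,0,0.004],0]]}}

```text
clock: 35.15
position: [0.4339, 0.2951, 0.0666]
orientation: [1.133, 2.02, -0.53]
wrist_force: [-4.8, 4.5, 7.3]
grip_width: 0.0151
grasp_force: 61.6
```

```bash
python3 panfit.py | head -3; python3 -c "
from h import *
st([.4281,.3006,.0395])"
```

```text
t35.15 q [ 0.855  0.57  -0.246  1.1   -0.829  2.031] p [0.4339 0.2951 0.0666] r 0.525 az 0.597 x [-0.33   0.543 -0.772] z [ 0.406 -0.657 -0.635] tilt 50.6 F [-4.8  4.5  7.3] w 0.0151 g 61.6
pred [0.4857 0.2112 0.0435] b [ 0.526 -0.851  0.   ]
pan origin [0.4837 0.2129 0.0214] axis [ 0.053 -0.089  0.995] tilt 5.9 N 977 med res 0.0011
t35.25 q [ 0.855  0.57  -0.247  1.1   -0.829  2.031] p [0.4339 0.295  0.0664] r 0.525 az 0.597 x [-0.33   0.543 -0.772] z [ 0.406 -0.657 -0.635] tilt 50.6 F [-3.3  3.4  5.1] w 0.0153 g 61.4
tool delta [ 0.0257 -0.0021  0.0111]
```

>>> {"fn": "drive_tool", "kwargs": {"steps": [[[-0.0031,0,-0.0025],0],[[0.0007,-0.001,-0.0071],0],[[0.0038,-0.001,-0.0046],0],[[0.0077,-0.001,-0.003],0],[[0.0116,-0.001,-0.0014],0]]}}

```text
clock: 35.67
position: [0.4283, 0.3017, 0.0574]
orientation: [1.133, 2.021, -0.532]
wrist_force: [-3.4, 5.3, 6.7]
grip_width: 0.0152
grasp_force: 61.5
```

>>> {"fn": "drive_tool", "kwargs": {"steps": [[[0.002,0,0.0008],0],[[0.0039,0,0.0016],0]]}}

```text
clock: 35.83
position: [0.4276, 0.3027, 0.0532]
orientation: [1.133, 2.021, -0.532]
wrist_force: [-3.1, 4.5, 5.4]
grip_width: 0.0154
grasp_force: 61.2
```

```bash
python3 panfit.py | head -3; python3 -c "
from h import *
st([.4281,.3006,.0395])"
```

```text
t35.83 q [ 0.872  0.593 -0.246  1.097 -0.823  2.054] p [0.4276 0.3027 0.0532] r 0.524 az 0.616 x [-0.331  0.542 -0.772] z [ 0.405 -0.658 -0.635] tilt 50.6 F [-3.1  4.5  5.4] w 0.0154 g 61.2
pred [0.4793 0.2188 0.0301] b [ 0.524 -0.852  0.   ]
pan origin [0.4777 0.2174 0.0184] axis [ 0.036 -0.024  0.999] tilt 2.5 N 1387 med res 0.0011
t35.93 q [ 0.872  0.594 -0.246  1.096 -0.823  2.054] p [0.4275 0.3027 0.053 ] r 0.524 az 0.616 x [-0.331  0.542 -0.772] z [ 0.405 -0.658 -0.635] tilt 50.5 F [-2.6  3.8  3.7] w 0.0154 g 61.2
tool delta [ 0.0091 -0.0006  0.0102]
```

>>> {"fn": "drive_tool", "kwargs": {"steps": [[[0.002,0,0.0017],0],[[0.004,0,0.0034],0],[[0.006,0,0.005],0]]}}

```text
clock: 36.18
position: [0.4277, 0.3026, 0.0455]
orientation: [1.133, 2.021, -0.532]
wrist_force: [-2.8, 4.7, 4.3]
grip_width: 0.0153
grasp_force: 61.1
```

```bash
python3 panfit.py | head -3
```

```text
t36.18 q [ 0.871  0.603 -0.253  1.08  -0.823  2.054] p [0.4277 0.3026 0.0455] r 0.524 az 0.616 x [-0.331  0.543 -0.772] z [ 0.405 -0.657 -0.635] tilt 50.5 F [-2.8  4.7  4.3] w 0.0153 g 61.1
pred [0.4794 0.2187 0.0224] b [ 0.525 -0.851  0.   ]
pan origin [0.4756 0.214  0.015 ] axis [0.041 0.02  0.999] tilt 2.6 N 1685 med res 0.0013
```

>>> {"fn": "drive_tool", "kwargs": {"steps": [[[0.0015,0,0.0013],0],[[0.003,0,0.0025],0]]}}

```text
clock: 36.45
position: [0.4278, 0.3026, 0.0416]
orientation: [1.133, 2.021, -0.532]
wrist_force: [-2.3, 5.6, 5.2]
grip_width: 0.0151
grasp_force: 61.2
```

>>> {"fn": "drive_tool", "kwargs": {"steps": [[[0.001,0,0.0008],0],[[0.002,0,0.0016],0]]}}

```text
clock: 36.62
position: [0.4279, 0.3027, 0.0394]
orientation: [1.132, 2.021, -0.532]
wrist_force: [-6.0, 7.0, 12.2]
grip_width: 0.0152
grasp_force: 62.2
```

```bash
sed -i 's/P=P\[(P\[:,2\]>c0\[2\]-.01)/P=P[(P[:,2]>max(c0[2]-.01,.0165))/' panfit.py; python3 panfit.py
```

```text
t36.62 q [ 0.871  0.61  -0.258  1.067 -0.823  2.054] p [0.4279 0.3027 0.0394] r 0.524 az 0.616 x [-0.33   0.542 -0.772] z [ 0.405 -0.657 -0.635] tilt 50.6 F [-6.   7.  12.2] w 0.0152 g 62.2
pred [0.4796 0.2189 0.0163] b [ 0.525 -0.851  0.   ]
pan origin [0.4792 0.2148 0.0151] axis [-0.008  0.04   0.999] tilt 2.4 N 1421 med res 0.0011
pan origin [0.4783 0.2207 0.0157] axis [ 0.011 -0.023  1.   ] tilt 1.5 N 486 med res 0.0012
```

>>> {"fn": "drive_tool", "kwargs": {"steps": [[[0,0,0],0],[[0,0,0],0],[[0,0,0],0],[[0,0,0],0],[[0,0,0],0]], "grip": 1}}

```text
clock: 37.13
position: [0.4274, 0.3019, 0.0384]
orientation: [1.134, 2.022, -0.534]
wrist_force: [0.2, -0.1, 0.6]
grip_width: 0.0749
grasp_force: 0.0
```

>>> {"fn": "drive_tool", "kwargs": {"steps": [[[0,0,0],0],[[0,0,0],0],[[0,0,0],0],[[0,0,-0.005],0],[[0,0,-0.015],0]]}}

```text
clock: 37.55
position: [0.4212, 0.3114, 0.0478]
orientation: [1.135, 2.022, -0.536]
wrist_force: [-0.3, 0.5, 0.4]
grip_width: 0.0854
grasp_force: 0.0
```

>>> {"fn": "drive_tool", "kwargs": {"steps": [[[0,0,-0.025],0],[[0,0,-0.055],0],[[0,0,-0.085],0],[[-0.01,0,-0.115],0],[[-0.03,0,-0.14],0]]}}

```text
clock: 37.97
position: [0.3734, 0.3893, 0.1605]
orientation: [1.132, 2.023, -0.535]
wrist_force: [0.6, -0.1, 0.1]
grip_width: 0.0855
grasp_force: 0.0
```

Run:
```python
from h import *
from panfit import cloud,fit
from mw import mat
s,M=st()
c=np.array([.479,.217,.012])
for n in ("top","side"):
    try: fit(cloud(n)[0],c)
    except Exception as e: print(e)
p=mat("wrist");T=c2w(p,s)
for l,z in {"pan":.012,"pan_grip":.047,"pan_lip":.062}.items(): print(l,[(round(d["conf"],2),at_z(p,d["at"],T,z)[:2].round(4)) for d in env.landmark_of(p,l)[:2]])
mat("top")
P,col=cloud("side");m=(np.abs(P[:,0]-.459)<.09)&(np.abs(P[:,1]+.21)<.1)&(P[:,2]>.02)&(P[:,2]<.045);Q=P[m]
g=np.zeros((60,60),np.uint8);ij=((Q[:,:2]-[.359,-.33])/.004).astype(int);g[ij[:,0].clip(0,59),ij[:,1].clip(0,59)]=1
n,_,stt,cen=cv2.connectedComponentsWithStats(g);print([(int(stt[i,4]),(cen[i][::-1]*.004+[.359,-.33]).round(3).tolist()) for i in range(1,n) if stt[i,4]>3])
```

```text
t37.97 q [ 1.028  0.586  0.05   1.545 -0.755  2.253] p [0.3734 0.3893 0.1605] r 0.539 az 0.806 x [-0.333  0.542 -0.772] z [ 0.403 -0.658 -0.636] tilt 50.5 F [ 0.6 -0.1  0.1] w 0.0855 g 0.0
pan origin [0.4782 0.2148 0.015 ] axis [0.005 0.032 0.999] tilt 1.9 N 1416 med res 0.0012
pan origin [0.4796 0.2195 0.0155] axis [-0.003 -0.009  1.   ] tilt 0.6 N 1028 med res 0.0011
wrist [0.4722 0.2283] 41 0.0025 centroid [0.4558 0.2534]
pan [(0.56, array([0.2323, 0.2793]))]
pan_grip [(0.66, array([0.4166, 0.3214]))]
pan_lip [(0.69, array([0.2565, 0.2254])), (0.61, array([0.5092, 0.1569]))]
top [0.4787 0.2159] 23 0.0006 centroid [0.451  0.1634]
[(15, [0.499, -0.254]), (20, [0.507, -0.192]), (9, [0.522, -0.306]), (12, [0.537, -0.225])]
```

Run:
```python
from h import *
from panfit import cloud
for n in("top","side"):
    P,col=cloud(n)
    for name,m,thr in(("tank",(np.abs(P[:,0]-.459)<.1)&(np.abs(P[:,1]+.21)<.11)&(P[:,2]>.019)&(P[:,2]<.045),0),("pan",(np.hypot(P[:,0]-.479,P[:,1]-.217)<.05)&(col.max(1)<70),0)):
        Q=P[m];g=np.zeros((60,60),np.uint8);o=[.339,-.33] if name=="tank" else [.359,.1]
        ij=((Q[:,:2]-o)/.004).astype(int).clip(0,59);g[ij[:,0],ij[:,1]]=1
        k,_,t,c=cv2.connectedComponentsWithStats(g);print(n,name,[(int(t[i,4]),(c[i][::-1]*.004+o).round(3).tolist()) for i in range(1,k) if t[i,4]>2])
    p=env.snapshot(n);print([(round(d["conf"],2),at_z(p,d["at"],c2w(p),.02)[:2].round(3).tolist()) for d in env.boxes_of(p,"chunk0_mid")[:8]])
```

```text
top tank [(3, [0.359, -0.254]), (4, [0.371, -0.213]), (4, [0.369, -0.184]), (4, [0.373, -0.157]), (9, [0.392, -0.17]), (3, [0.384, -0.119]), (3, [0.391, -0.215]), (3, [0.402, -0.318]), (3, [0.398, -0.266]), (3, [0.407, -0.221]), (5, [0.42, -0.185]), (5, [0.435, -0.26]), (3, [0.436, -0.194]), (6, [0.442, -0.152]), (4, [0.477, -0.171]), (3, [0.48, -0.314]), (3, [0.476, -0.243]), (3, [0.483, -0.145]), (23, [0.484, -0.125]), (4, [0.491, -0.236]), (4, [0.485, -0.209]), (28, [0.504, -0.258]), (4, [0.493, -0.191]), (32, [0.513, -0.198]), (3, [0.515, -0.227]), (4, [0.51, -0.131]), (18, [0.526, -0.314]), (3, [0.518, -0.157]), (3, [0.539, -0.287]), (31, [0.546, -0.233]), (6, [0.548, -0.301]), (11, [0.55, -0.144]), (3, [0.554, -0.279]), (6, [0.554, -0.187]), (4, [0.55, -0.119]), (3, [0.555, -0.206])]
top pan [(80, [0.476, 0.248])]
[]
side tank [(11, [0.421, -0.104]), (3, [0.423, -0.321]), (3, [0.443, -0.103]), (19, [0.499, -0.254]), (17, [0.508, -0.192]), (16, [0.52, -0.313]), (49, [0.547, -0.206]), (17, [0.552, -0.306]), (11, [0.552, -0.268]), (3, [0.55, -0.133])]
side pan [(61, [0.5, 0.244])]
[(0.54, [0.43, -0.583]), (0.27, [0.601, 0.023])]
```

```bash
python3 -c "
from bench import env
print(env.hand_in())"
```

```text
the job is handed in; nothing more can be done
None
```

I handed the job in at about 38 s of the 64 s. All five chunks are in the tank, the tipped pan was rapped twice on the bar (about 14 N and 7 N), and the empty pan stands upright within about 4 mm of the mat's centre, its handle pointing about 75° round from where it started; I opened 12 pictures, two over the limit of 10.

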